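# Hold the pocket mirror up to the camera

## Robot

A 6-joint arm with a two-finger parallel gripper is mounted at the origin on the work surface. World frame = base frame: x ahead of the robot, y to its left, z up, the work surface at z = 0. Lengths are in mm, angles in rad, forces in N, time in s.
With the tool pointing down it reaches from about 300 to 775 mm from the base axis. Payload 14.6 kg.
Tool frame: the origin (TCP) lies midway between the tips of the shut fingers; the grasp point (between the pads) lies 19 mm behind it (manip.hold_point_z is the distance from the TCP to the grasp point, in mm); z points along the fingers, y is the direction in which the jaws open and shut (so a half turn about z gives the same grasp; the last joint's range is limited). The gripper opens to 94 mm and grips with 3 to 60 N. Pads are 16 mm wide; open, the fingers measure 119 mm over their backs; the gripper's body (75 mm by 177 mm) begins 78 mm behind the grasp point.
Start: joints at [-1.344, 0.3, 1.521, -0, 1.321, -0.067], TCP at [159.268, -526.424, 171.246] pointing down, gripper open.
Joint ranges: [-3.03, 3.03], [-0.79, 2.21], [0.23, 2.52], [-1.04, 4.18], [0, 3.07], [-2.55, 2.55]. Speed limits (rad/s): [2.22, 2.22, 2.57, 3.14, 3.14, 3.14].

## Interface

Orientations are given as [roll, pitch, yaw] about the fixed x, y, z axes, in that order (R = Rz(yaw) Ry(pitch) Rx(roll)).
In Python, from cell import manip gives the robot as it stands.
- The arm moves only by the shell command python3 -m crank 'ROWS' [OPENING] [FORCE]. ROWS is JSON, a list of rows, each an object with "offset": the shift along the world's x, y, z in m, a list of three; "spin": the turn about the world's z in degrees. In form: [{"offset": [dx, dy, dz], "spin": spin}, ...]. A call has exactly 8 rows; each row is the pose to reach, as a shift and turn from the pose measured when the call began; what a row does not reach only later rows make up. A row lasts 1/12 s, in which the tool goes at most 41.7 mm and 7.16 degrees, less where a joint would pass 70% of its speed; a pose out of reach is approached as far as the arm can. A call with a gripper value outside its range is refused whole. OPENING is the opening, from 0 (shut) to 1 (fully open), set as the call begins (- or left out, the last holds). The fingers move at their own pace and stop on an object; FORCE is the grip in N (left out, the last holds). Time passes only in rows, so rows that repeat a pose let the fingers close, or fill a call up. It gives the time, the measured TCP pose, the force and the opening at its end, in the units of the state.
- manip.read_state(): the state, without advancing time (a new reading comes with each control period).
- manip.camera(name): name is "side" or "top" or "wrist"; returns a dict with "pixels" (420x560x3 uint8, red, green, blue), "fx", "fy", "cx", "cy" (pixels), "extrinsics" (4x4, takes a point from world to camera coordinates); the wrist camera has in their place "hand_eye" (4x4, takes a point from camera to tool coordinates, whose origin is the TCP and whose axes are the flange's). Camera axes: x right, y down, z forward; pixel columns grow to the right and rows downward; lengths in mm; the calibration is good to about 2 mm. A picture is of the moment at which its call begins: read the wrist's pose just before it. There is no depth.
- manip.sign_off(): hands the job in, once; it reports no verdict.
Trained networks look in a picture, given as the dict that the camera call returned (one of the last four; its "shot" number tells which), for a name from the list of things; names that differ only in an ending like _2 or _b are one class to them, and where a whole thing is asked for, a point or a joint stands for the part that bears it (a point fixed in the world has none). Each returns a list of dicts, best first, with "conf" (0 to 1); they miss things now and then, are a little off and sometimes report something else, mostly with a low value. They report only what shows in the picture. A call takes as long as a camera call. They do not tell look-alikes from the thing itself.
- manip.search_frame(picture, name): "location" ([x, y, z] in mm, in world coordinates, good to about 4 mm: the middle of the surface that is visible of it).
- manip.masks_of(picture, name): "mask" (420x560 bool, what is visible of it).
The state is a dict: "clock": time; "joints": joint angles; "qd": joint speeds; "effort": joint torques, N m; "eef_pos": TCP position; "eef_rot": TCP orientation; "wrist_force": force on the tool from outside, world axes, zero at the start; "moment": the same for the moment, N m; "finger_gap": finger opening in mm.
Only numpy, scipy, OpenCV 4.12 (cv2) and the standard library are available. Lean on these libraries where they do the work, as an engineer would, in place of code of your own. Each camera call takes 0.05 s, during which the arm holds its last target. There are 200 camera calls.

## Task

The coral pocket mirror is to be photographed for a sale advert: take it out of the letter rack and hold it up in the air right way up, its glass 12 cm in front of the little camera's lens, centred on the lens and facing it squarely, tilted as the camera is. Finish while still holding it there, gripped and steady; do not bump the camera or its stand, and leave the other things where they are.

Things in the scene. Friction and masses are not known exactly. Their poses are not given: they have to be found in the camera images.
- mirror: Pocket mirror in a closed hard coral plastic case: 14 thick (x), 66 wide (y), 95 tall (z, to its top edge), 80-150 g. Origin: centre of its bottom edge. Round glass, 52 across in a white ring, on the -x face; +x face plain. A thin steel pin lies along the top edge. It stands in any one of the rack's slots, glass away from the robot, upper 63 mm clear of the slot walls.
- glass (a point): Centre of the mirror's round glass: in the mirror's frame at x = -8, y = 0, z = 36 mm. Axes as those of mirror, so the glass looks along -x.
- lens (a point): Front centre of the camera's lens (46 across, 20 out of a black body 86 x 56 x 36). It looks along this frame's -x; y level, z the camera's own up. 210-330 above the table, turned up to 20 deg either way, tilted down 8-23 deg, differing per run; does not move. Wanted here: glass centre at (-120, 0, 0) mm, mirror's z along this z, mirror's x against this x.
- stand: The camera's stand, fixed: round steel foot 120 across, thin black post 20 across with the camera on top, 40 behind the lens. Origin: centre of the foot's underside, on the table.
- rack: Fixed light-wood letter rack 200 (x) by 90 (y), floor 8 thick, three slots at x = -60, 0 and +60 mm; each slot is 18 wide (x) and 78 long (y) with walls up to 40 above the table. Each slot holds one thing standing upright, 60 apart. Origin: centre of the underside.
- card_case: Steel card case 12 by 64 by 92 tall, standing in a slot of the rack; leave it. Origin: centre of its bottom.
- power_bank: Black power bank 15 by 67 by 96 tall, standing in a slot of the rack; leave it. Origin: centre of its bottom.
- hairbrush: Brown plastic hairbrush lying bristles down, 195 long (y, head to +y), 55 wide, 29 high; leave it. Origin: underside, near the middle.
- canister: Stainless canister with lid, 94 across, 126 tall with its knob; leave it. Origin: centre of its bottom.
- bowl: Green glass bowl, 116 across, 45 high; leave it. Origin: centre of its bottom.
Not all that is in view belongs to the job. What is shaped like the card_case but purple or yellow is not meant.

How it is judged:
By the outcome, as a careful person would: the job done as asked, in the order asked, and still so for the second after the job is handed in, while the arm keeps its last pose, push and grip.
It also fails if it takes over 38 s, if anything falls off the work surface, if the arm or the gripper's body presses on something with over 40 N, if the wrist force passes 120 N, or if a joint passes its speed limit or range.

## Working session

There is one attempt and no reset: what is moved stays moved. The work goes in short steps, Python scripts to look and compute and a shell command to move; the robot and the scene stay as the last step left them, time stands still between calls to the robot, and variables do not carry over. Pictures are saved under pics/ and viewed, about 8 in all and at most 12, crops included, and the job is handed in when it is done.

```bash
mkdir -p pics; ls; cat > h.py <<'E'
import numpy as np, cv2
from cell import manip
def snap(c,name=None):
    s=manip.read_state(); p=manip.camera(c)
    if name: cv2.imwrite(f'pics/{name}.png',p['pixels'][:,:,::-1])
    return s,p
E
python3 - <<'E'
from h import *
s,a=snap('side','side1'); _,b=snap('top','top1')
print(s['clock'],s['eef_pos'],s['eef_rot'],s['finger_gap'])
for n,p in(('side',a),('top',b)):
    E=p['extrinsics'];print(n,p['fx'],p['cx'],p['cy'],'pos',(-E[:3,:3].T@E[:3,3]).round(),'fwd',E[2,:3].round(2))
    for k in['mirror','glass','lens','stand','rack','card_case','power_bank','canister','bowl','hairbrush']:
        try:r=manip.search_frame(p,k)
        except Exception as e: r=[];print(k,e)
        print(k,[(np.round(x['location']).tolist(),round(x['conf'],2)) for x in r[:3]])
cv2.imwrite('pics/both.png',cv2.resize(np.hstack([a['pixels'],b['pixels']])[:,:,::-1],(800,300)))
E
```

```text
pics
0.0 [ 159.22083051 -526.14098676  170.70958017] [-3.14047308e+00 -1.01930451e-04  2.93801915e-01] 93.90455482064833
side 497.03092482337627 274.603797828105 213.2926656813376 pos [ 430. 1039.  884.] fwd [ 0.09 -0.82 -0.56]
mirror [([502.0, 339.0, 85.0], 0.64)]
glass [([727.0, -57.0, 278.0], 0.71), ([560.0, 331.0, 84.0], 0.59)]
lens [([724.0, -57.0, 281.0], 0.7)]
stand [([739.0, -74.0, 104.0], 0.74)]
rack [([494.0, 342.0, 7.0], 0.6)]
card_case [([324.0, 321.0, 56.0], 0.89), ([353.0, 438.0, 56.0], 0.84), ([448.0, 354.0, 82.0], 0.68)]
power_bank []
canister [([555.0, -388.0, 81.0], 0.94)]
bowl [([499.0, -69.0, 28.0], 0.76), ([734.0, -76.0, 103.0], 0.35)]
hairbrush [([442.0, -247.0, 22.0], 0.78)]
top 431.5272811003463 278.2543318194201 206.62163792033277 pos [ 349.  -21. 1351.] fwd [ 0.16  0.03 -0.99]
mirror [([556.0, 308.0, 102.0], 0.75)]
glass [([560.0, 307.0, 101.0], 0.6)]
lens [([722.0, -82.0, 298.0], 0.65)]
stand [([730.0, -87.0, 20.0], 0.55)]
rack [([486.0, 318.0, 8.0], 0.73)]
card_case [([392.0, 178.0, 92.0], 0.74), ([348.0, 425.0, 65.0], 0.72), ([328.0, 310.0, 88.0], 0.67)]
power_bank [([501.0, 319.0, 104.0], 0.66)]
canister [([549.0, -413.0, 113.0], 0.9)]
bowl [([504.0, -47.0, 21.0], 0.77)]
hairbrush [([440.0, -254.0, 28.0], 0.64)]
```

View pics/side1.png

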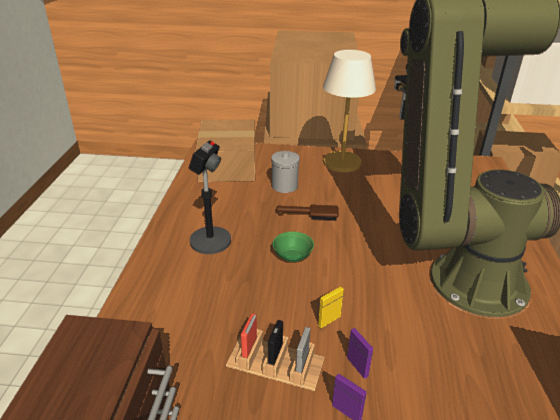

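View pics/top1.png

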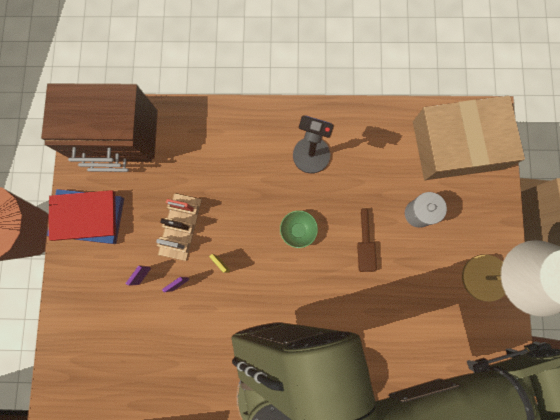

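```bash
python3 - <<'E'
from h import *
s,a=snap('side'); _,b=snap('top'); _,w=snap('wrist')
print(w['hand_eye'].round(2),w['fx'])
o=[]
for p,(u,v) in((a,(207,190)),(b,(318,140))):
    m=manip.masks_of(p,'stand'); print([(x['conf'],x['mask'].sum()) for x in m])
    im=p['pixels'][:,:,::-1].copy()
    if m:
        c,_=cv2.findContours(m[0]['mask'].astype('uint8'),0,1); big=cv2.resize(im,None,fx=6,fy=6,interpolation=2)
        cv2.drawContours(big,[x*6+3 for x in c],-1,(0,255,0),1)
    else: big=cv2.resize(im,None,fx=6,fy=6)
    o.append(big[max(0,v*6-300):v*6+300,u*6-200:u*6+200])
cv2.imwrite('pics/stand.png',np.hstack(o))
E
```

```text
[[  -0.     -0.96   -0.27   78.35]
 [   1.     -0.     -0.      0.28]
 [   0.     -0.27    0.96 -213.22]
 [   0.      0.      0.      1.  ]] 303.51742142555577
[(0.9, np.int64(2182)), (0.42, np.int64(457))]
[(0.57, np.int64(1669)), (0.56, np.int64(566))]
```

View pics/stand.png

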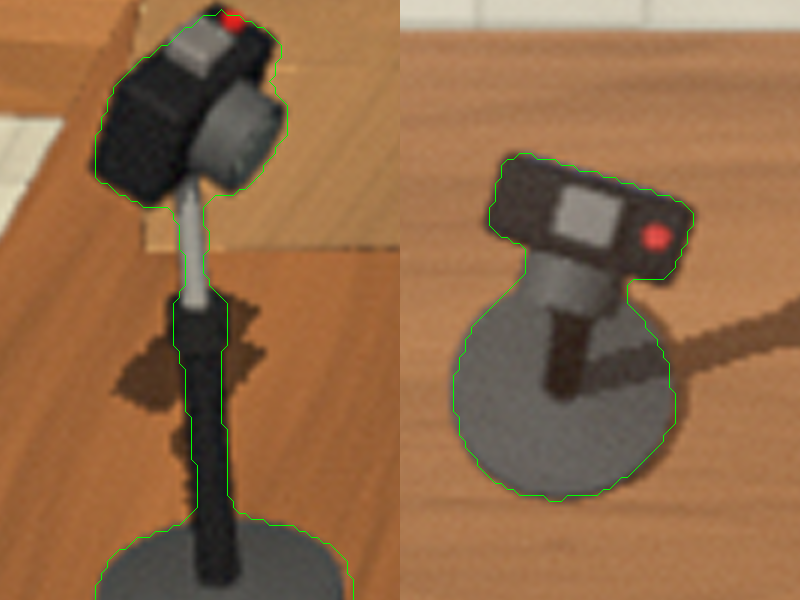

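```bash
R='{"offset":[0.48,0.466,0.23],"spin":-16}'; python3 -m crank '[{"offset":[0.0,0.04,0.23],"spin":-16},{"offset":[0.05,0.1,0.23],"spin":-16},{"offset":[0.48,0.466,0.23],"spin":-16},{"offset":[0.48,0.466,0.23],"spin":-16},{"offset":[0.48,0.466,0.23],"spin":-16},{"offset":[0.48,0.466,0.23],"spin":-16},{"offset":[0.48,0.466,0.23],"spin":-16},{"offset":[0.48,0.466,0.23],"spin":-16}]'
```

```text
clock: 2.02
eef_pos: [347.4, -333.4, 307.0]
eef_rot: [3.141, -0.0, 0.014]
wrist_force: [0.7, 0.4, 0.1]
finger_gap: 93.9
```

```bash
python3 -m crank '[{"offset":[0.293,0.273,0.09],"spin":0},{"offset":[0.293,0.273,0.09],"spin":0},{"offset":[0.293,0.273,0.09],"spin":0},{"offset":[0.293,0.273,0.09],"spin":0},{"offset":[0.293,0.273,0.09],"spin":0},{"offset":[0.293,0.273,0.09],"spin":0},{"offset":[0.293,0.273,0.09],"spin":0},{"offset":[0.293,0.273,0.09],"spin":0}]'
python3 -m crank '[{"offset":[0.08,0.1,0.04],"spin":0},{"offset":[0.08,0.1,0.04],"spin":0},{"offset":[0.08,0.1,0.04],"spin":0},{"offset":[0.08,0.1,0.04],"spin":0},{"offset":[0.08,0.1,0.04],"spin":0},{"offset":[0.08,0.1,0.04],"spin":0},{"offset":[0.08,0.1,0.04],"spin":0},{"offset":[0.08,0.1,0.04],"spin":0}]'
python3 - <<'E'
from h import *
s,w=snap('wrist','wr1'); print(s['eef_pos'],s['eef_rot'])
np.savez('wr1.npz',pix=w['pixels'],he=w['hand_eye'],K=[w['fx'],w['fy'],w['cx'],w['cy']],pos=s['eef_pos'],rot=s['eef_rot'])
for c in('side','top'):
    _,p=snap(c); np.savez(c+'1.npz',pix=p['pixels'],E=p['extrinsics'],K=[p['fx'],p['fy'],p['cx'],p['cy']])
E
```

```text
clock: 2.68
eef_pos: [585.1, -111.2, 380.1]
eef_rot: [3.141, -0.001, 0.014]
wrist_force: [-1.1, -1.6, 0.1]
finger_gap: 93.9
clock: 3.35
eef_pos: [664.5, -12.4, 420.4]
eef_rot: [3.141, -0.001, 0.013]
wrist_force: [-0.6, 0.2, 0.9]
finger_gap: 94.0
[664.46275291 -12.38990428 420.42317044] [ 3.14094012e+00 -8.90947734e-04  1.30835598e-02]
```

View pics/wr1.png

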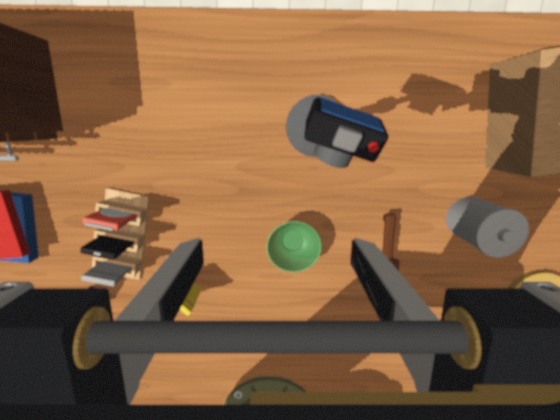

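```bash
cat > fit.py <<'E'
from h import *
from scipy.optimize import minimize
from scipy.spatial.transform import Rotation as Ro
def view(n):
    d=np.load(n+'.npz')
    if n=='wr1':
        T=np.eye(4);T[:3,:3]=Ro.from_euler('xyz',d['rot']).as_matrix();T[:3,3]=d['pos']
        return cv2.imread('pics/wr1.png')[:,:,::-1].astype(int),np.linalg.inv(T@d['he']),d['K']
    return cv2.imread(f'pics/{n}.png')[:,:,::-1].astype(int),d['E'],d['K']
def proj(P,E,K):
    q=P@E[:3,:3].T+E[:3,3]; return np.c_[K[0]*q[:,0]/q[:,2]+K[2],K[1]*q[:,1]/q[:,2]+K[3]]
def Rl(yaw,tilt): # x_l points away & up (camera looks along -x, down)
    return Ro.from_euler('ZY',[yaw,-tilt]).as_matrix()
box=np.array([[x,y,z] for x in(20,56) for y in(-43,43) for z in(-28,28)],float)
t=np.linspace(0,2*np.pi,24); lens=np.vstack([np.c_[0*t+x,23*np.cos(t),23*np.sin(t)] for x in(0,20)])
S=8
def fill(im,P,v=1):
    h=cv2.convexHull(((P+.5)*S).round().astype(np.int32)); cv2.fillConvexPoly(im,h,v)
ROI={'side1':(180,130,55,45),'top1':(290,105,60,45),'wr1':(290,75,115,105)}
V={}
for n,(u,v,w,h) in ROI.items():
    im,E,K=view(n);c=im[v:v+h,u:u+w];R,G,B=c[...,0],c[...,1],c[...,2]
    if n=='side1': m=(R-B<25)|(R>G+90)|(c.max(2)<55)
    else: m=(c.max(2)<68)|(R>G+90)|((B>R+15)&(c.max(2)<140))
    m=m.astype('uint8'); 
    m=cv2.morphologyEx(m,cv2.MORPH_OPEN,np.ones((3,3)))
    nn,l,st,_=cv2.connectedComponentsWithStats(m); k=1+st[1:,4].argmax(); m=(l==k).astype('uint8')
    cs,_=cv2.findContours(m,0,1); cv2.drawContours(m,cs,-1,1,-1)
    V[n]=(m,E,K,np.array([u,v]))
def model(p,n):
    m,E,K,o=V[n];R=Rl(p[3],p[4]);A=np.zeros((m.shape[0]*S,m.shape[1]*S),'uint8')
    D=A.copy(); f=lambda X:proj(X@R.T+p[:3],E,K)-o
    fill(A,f(box))
    if n=='side1': fill(A,f(lens))
    else: fill(D,f(lens)); 
    pc=p[:3]+R@[40,0,0]  # post don't-care
    post=np.array([pc+[a,b,-c] for a in(-14,14) for b in(-14,14) for c in(0,290)])
    q=proj(post,E,K)-o; fill(D,q)
    D[A>0]=0
    g=lambda X:cv2.resize(X.astype('float32'),m.shape[::-1],interpolation=cv2.INTER_AREA)
    return g(A),1-g(D)
def cost(p,names,det=False):
    c=[]
    for n in names:
        A,W=model(p,n); c.append((W*(A-V[n][0])**2).sum()*(0.25 if n=='wr1' else 1))
    return c if det else sum(c)
if __name__=='__main__':
    x0=np.array([724,-62,281,-.26,.26]); res=[]
    for names in(['side1','top1','wr1'],['side1','wr1'],['side1','top1']):
        best=min((minimize(lambda z:cost(x0+z*[5,5,5,.1,.1],names),np.random.default_rng(i).normal(size=5),method='Nelder-Mead',options=dict(maxiter=500,xatol=.01,fatol=.05)) for i in range(3)),key=lambda r:r.fun)
        p=x0+best.x*[5,5,5,.1,.1]; res.append(p)
        print(names,p[:3].round(1),np.degrees(p[3:]).round(1),best.fun,np.round(cost(p,V,1),1),'post',(p[:3]+Rl(*p[3:])@[40,0,0]).round(1))
    np.save('lens.npy',res[0]); o=[]
    for n in V:
        m,E,K,(u,v)=V[n];p=res[0];im=view(n)[0][v:v+m.shape[0],u:u+m.shape[1],::-1].astype('uint8')
        k=400/m.shape[0] if n!='wr1' else 4;k=int(min(k,5));big=cv2.resize(im,None,fx=k,fy=k,interpolation=cv2.INTER_CUBIC)
        cs,_=cv2.findContours(cv2.resize(m,None,fx=k,fy=k,interpolation=0),0,1);cv2.drawContours(big,cs,-1,(0,255,255),1)
        for X in(box,lens[:24],lens[24:]):
            h=cv2.convexHull(((proj(X@Rl(*p[3:]).T+p[:3],E,K)-[u,v]+.5)*k).astype(np.int32));cv2.polylines(big,[h],True,(0,255,0),1)
        o.append(big)
    H=max(b.shape[0] for b in o);out=np.hstack([cv2.copyMakeBorder(b,0,H-b.shape[0],0,0,0) for b in o])
    k=min(1,800/out.shape[1]);cv2.imwrite('pics/fit.png',cv2.resize(out,None,fx=k,fy=k,interpolation=3))
E
python3 fit.py
```

```text
['side1', 'top1', 'wr1'] [704.2 -65.1 278.8] [-12.   -6.3] 1266.384521484375 [175.1 673.1 418.2] post [743.1 -73.3 274.4]
['side1', 'wr1'] [714.  -72.9 295.7] [-30.1 -43.3] 686.9049072265625 [177.8 754.2 509.1] post [739.2 -87.5 268.3]
['side1', 'top1'] [725.  -66.2 277.7] [-55.3  -8.8] 899.5738525390625 [264.2 635.3 574.9] post [747.5 -98.7 271.6]
```

View pics/fit.png

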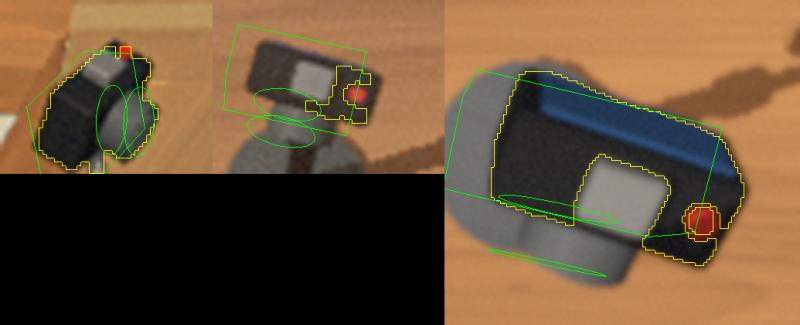

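```bash
python3 - <<'E'
s=open('fit.py').read()
a=s.index("    im,E,K=view(n);c=im"); b=s.index("    V[n]=(m,E,K")
s=s[:a]+'''    im,E,K=view(n); m=np.zeros((h*S,w*S),'uint8')
    cv2.fillPoly(m,[((np.array(POLY[n])-[u,v]+.5)*S).round().astype(np.int32)],1); m=cv2.resize(m.astype('float32'),(w,h),interpolation=cv2.INTER_AREA)
'''+s[b:]
s=s.replace("V={}\n",'''V={}
import numpy as np
def cr(L,ox,oy): return [((x)/6+ox-.4,y/6+oy-.4) for x,y in L]
POLY={'wr1':[(305.1,138.4),(314.8,97.7),(381.8,117.1),(387.3,133.3),(376.3,161.4)],
'top1':cr([(98,152),(297,208),(272,285),(86,225)],284.67,90),
'side1':cr([(212,5),(278,45),(270,85),(288,110),(237,193),(200,180),(155,210),(92,172),(100,108)],173.67,140)}
''').replace("cv2.resize(m,None,fx=k","cv2.resize((m>.5).astype('uint8'),None,fx=k")
open('fit.py','w').write(s)
E
python3 fit.py
```

```text
['side1', 'top1', 'wr1'] [725.8 -58.6 278. ] [-54.2  -5.5] 991.26416015625 [267.7 356.3 367.2] post [749.2 -90.8 274.2]
['side1', 'wr1'] [703.5 -66.6 289.4] [-13.3 -27.4] 535.5865478515625 [110.8 508.6 424.8] post [738.1 -74.8 271. ]
['side1', 'top1'] [724.  -60.4 273.1] [-48.7  -3.3] 593.2106323242188 [268.5 324.7 330.8] post [750.4 -90.4 270.8]
```

View pics/fit.png

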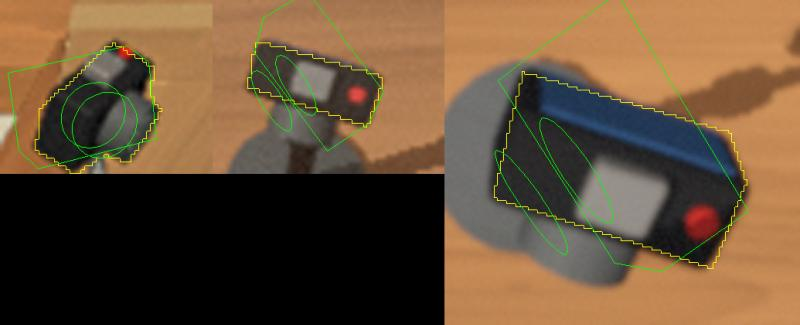

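```bash
python3 - <<'E'
from fit import *
for p in([724,-62,281,-.26,.26],[704,-62,281,-.26,.26],[724,-62,290,-.26,.26]):
    print(np.round(cost(np.array(p),V,1)))
    for n in V: print(n,V[n][0].sum(),model(np.array(p),n)[0].sum(),(proj(np.array([p[:3]]),V[n][1],V[n][2])-V[n][3]).round(1), (proj(np.array([p[:3]+Rl(*p[3:])@[38,0,0]]),V[n][1],V[n][2])-V[n][3]).round(1))
print(Rl(-.26,.26).round(2))
E
```

```text
[656. 523. 681.]
side1 703.53125 844.4531 [[27.6 30.3]] [[14.6 24.4]]
top1 438.04688 580.1719 [[16.2 26. ]] [[20.1 11.5]]
wr1 3271.0625 3864.4375 [[30.9 67.1]] [[42.6 34. ]]
[222. 253. 398.]
side1 703.53125 843.0625 [[35.3 30.8]] [[22.2 24.8]]
top1 438.04688 567.9844 [[16.1 33.4]] [[20.1 18.9]]
wr1 3271.0625 3889.625 [[30.  84.8]] [[41.5 53.2]]
[756. 568. 696.]
side1 703.53125 851.1875 [[27.3 27.2]] [[14.3 21.2]]
top1 438.04688 580.0 [[16.3 24.8]] [[20.3 10.2]]
wr1 3271.0625 4080.3594 [[32.  67.6]] [[44.2 33.5]]
[[ 0.93  0.26 -0.25]
 [-0.25  0.97  0.07]
 [ 0.26  0.    0.97]]
```

```bash
sed -i 's/x0=np.array.*; res/x0=np.array([706,-65,281,-.26,.36]); res/; s/range(3)/range(4)/; s/\.normal(size=5)/.normal(size=5)*.6/' fit.py; sed -i "s/names in(\[/names in(['wr1'],['side1'],[/; s/res\[0\]/res[2]/g" fit.py; python3 fit.py; sed 's/(92,172),(100,108)/(92,172),(137,77)/' fit.py>fit2.py; sed -i 's/fit.png/fit2.png/' fit2.py; python3 fit2.py
```

```text
['wr1'] [706.7 -70.5 279.3] [-17.2  12.1] 115.58771514892578 [254.3 197.1 115.6] post [744.1 -82.  287.7]
['side1'] [700.3 -46.  274.5] [-4.6 42.6] 76.46138000488281 [ 76.5 546.9 935.3] post [729.7 -48.4 301.6]
['side1', 'top1', 'wr1'] [706.5 -67.4 277.3] [-27.2   1.9] 564.7022705078125 [178.1 239.5 147.1] post [742.  -85.7 278.6]
['side1', 'wr1'] [706.9 -68.6 277.4] [-26.1  -2.4] 306.1588134765625 [166.3 274.6 139.9] post [742.8 -86.2 275.7]
['side1', 'top1'] [707.  -65.4 266.5] [-12.8  19.7] 312.6430358886719 [136.  176.6 356. ] post [743.7 -73.7 280. ]
['wr1'] [706.7 -70.5 279.3] [-17.2  12.1] 115.58771514892578 [289.1 197.1 115.6] post [744.1 -82.  287.7]
['side1'] [703.5 -54.5 269.1] [-11.9  41.5] 99.49501037597656 [ 99.5 499.9 808.7] post [732.8 -60.7 295.6]
['side1', 'top1', 'wr1'] [706.5 -67.4 277.3] [-27.2   1.9] 599.5111083984375 [212.9 239.5 147.1] post [742.  -85.7 278.6]
['side1', 'wr1'] [707.  -68.4 277.4] [-26.1  -2.7] 341.76690673828125 [199.6 277.2 142.2] post [742.8 -86.  275.6]
['side1', 'top1'] [707.  -65.4 266.2] [-12.8  19.6] 347.78143310546875 [171.1 176.7 353.5] post [743.8 -73.7 279.7]
```

```bash
python3 - <<'E'
from fit import *
p=np.array([706.5,-69,279,np.radians(-15),np.radians(16)]);o=[]
for n,(u,v,w,h),k in(('side1',(184,136,40,60),10),('wr1',(296,85,100,90),4)):
    im,E,K=view(n);im=im[v:v+h,u:u+w,::-1].astype('uint8');b=cv2.resize(im,None,fx=k,fy=k,interpolation=cv2.INTER_CUBIC)
    b=cv2.convertScaleAbs(b,alpha=1.6,beta=15)
    q=((proj(box@Rl(*p[3:]).T+p[:3],E,K)-[u,v]+.5)*k).astype(int)
    for i in range(8):
        for j in range(i):
            if bin(i^j).count('1')==1: cv2.line(b,tuple(map(int,q[i])),tuple(map(int,q[j])),(0,255,0),1)
    for X in(lens[:24],lens[24:]): cv2.polylines(b,[((proj(X@Rl(*p[3:]).T+p[:3],E,K)-[u,v]+.5)*k).astype(np.int32)],True,(0,255,255),1)
    o.append(b)
H=600;cv2.imwrite('pics/zoom.png',np.hstack([cv2.copyMakeBorder(b,0,H-b.shape[0],0,0,0) for b in o]))
E
```

```text
(no output)
```

View pics/zoom.png

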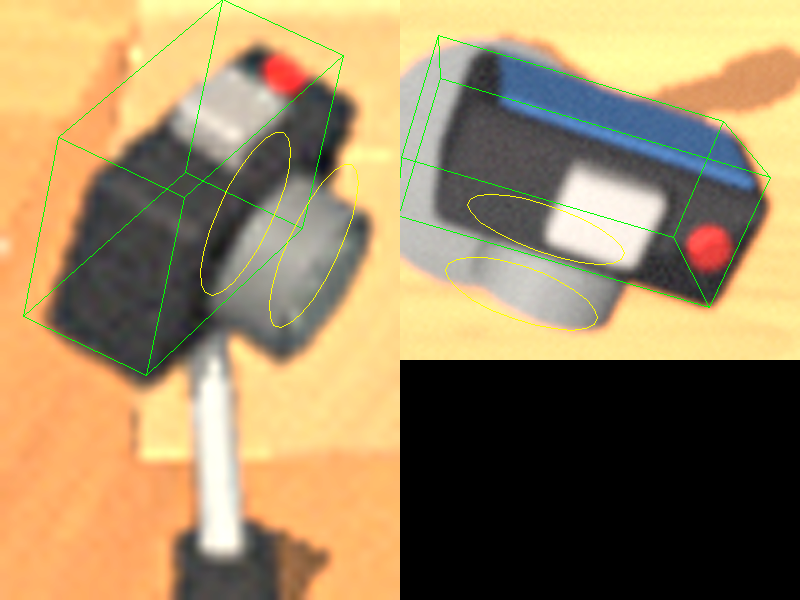

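```bash
cat > pf.py <<'E'
from fit import *
from scipy.optimize import least_squares
# corners: (x front/back, y sign, z sign)
side={(0,1,1):(183,228),(1,1,1):(95,178),(0,1,-1):(147,382),(1,1,-1):(48,316),(1,-1,1):(252,44),(0,-1,1):(352,98)}
wr={(1,1,1):(65,94),(1,-1,1):(368,193),(0,1,1):(37,215),(0,-1,1):(310,306),(1,1,-1):(77,48),(1,-1,-1):(345,130)}
top={(1,1,1):(98,152),(1,-1,1):(297,208),(0,-1,1):(272,285),(0,1,1):(86,225)}
obs=[]
for n,d,k,o in(('side1',side,10,(184,136)),('wr1',wr,4,(296,85)),('top1',top,6,(284.67,90))):
    for c,q in d.items(): obs.append((n,c,np.array(q)/k-.5+o))
vw={n:V[n][1:3] for n in V}
def res(p,full=False):
    R=Rl(p[3],p[4]);dy,dz,dx=p[5:8];r=[]
    for n,c,q in obs:
        X=np.array([20+c[0]*dx,c[1]*dy/2,c[2]*dz/2])
        e=(proj((R@X+p[:3])[None],*vw[n])[0]-q)*(.5 if n=='wr1' else 1); r+=list(e)
    if full: return np.array(r).reshape(-1,2)
    return np.r_[r,(p[5:8]-[86,56,36])/PW]
for PW in(.3,3,20):
    s=least_squares(res,[706,-66,260,-.26,.3,86,56,36],x_scale=[10,10,10,.1,.1,5,5,5],loss='soft_l1')
    p=s.x;print(p[:3].round(1),np.degrees(p[3:5]).round(1),p[5:].round(1),s.cost.round(2),'post',(p[:3]+Rl(*p[3:5])@[40,0,0]).round(1))
    if PW==.3: np.save('lens.npy',p);
    E=res(p,True)
    for n in vw: print(n,E[[o[0]==n for o in obs]].round(1).tolist())
E
python3 pf.py
```

```text
[706.3 -77.  262.8] [-16.8  19.7] [85.9 55.9 35.8] 13.82 post [742.3 -87.9 276.3]
side1 [[1.8, 1.0], [-1.4, -0.8], [0.5, 2.4], [-1.3, 2.3], [-0.1, -1.1], [1.4, -0.0]]
top1 [[0.8, -1.1], [0.2, -0.8], [0.1, 0.2], [-1.3, 0.5]]
wr1 [[0.6, -0.3], [1.7, 0.4], [-1.7, 0.5], [0.9, 1.0], [-0.8, -1.4], [-0.3, -0.1]]
[708.3 -77.8 264.6] [-16.5  21.3] [83.4 50.3 32.3] 6.98 post [744.  -88.3 279.1]
side1 [[1.4, 0.8], [-0.6, -0.6], [0.1, 0.3], [-0.5, 0.6], [0.0, -0.5], [0.4, 0.2]]
top1 [[1.1, -0.2], [-0.5, -0.4], [-0.1, -0.8], [-0.5, 0.0]]
wr1 [[0.9, 0.7], [0.7, 0.7], [-0.8, -0.3], [0.8, -0.2], [-0.4, -0.5], [-0.5, 0.4]]
[708.4 -77.8 264.9] [-16.5  21.5] [83.  48.4 31.9] 4.6 post [744.1 -88.3 279.5]
side1 [[1.3, 1.0], [-0.5, -0.4], [0.2, -0.2], [-0.3, 0.2], [0.0, -0.3], [0.2, 0.4]]
top1 [[1.1, -0.1], [-0.6, -0.3], [-0.2, -0.9], [-0.4, 0.0]]
wr1 [[0.9, 0.7], [0.5, 0.6], [-0.7, -0.4], [0.7, -0.5], [-0.4, -0.3], [-0.5, 0.5]]
```

```bash
python3 -m crank '[{"offset":[-0.104,0.322,-0.12],"spin":0},{"offset":[-0.104,0.322,-0.12],"spin":0},{"offset":[-0.104,0.322,-0.12],"spin":0},{"offset":[-0.104,0.322,-0.12],"spin":0},{"offset":[-0.104,0.322,-0.12],"spin":0},{"offset":[-0.104,0.322,-0.12],"spin":0},{"offset":[-0.104,0.322,-0.12],"spin":0},{"offset":[-0.104,0.322,-0.12],"spin":0}]'
python3 -m crank '[{"offset":[-0.01,0.04,-0.03],"spin":0},{"offset":[-0.01,0.04,-0.03],"spin":0},{"offset":[-0.01,0.04,-0.03],"spin":0},{"offset":[-0.01,0.04,-0.03],"spin":0},{"offset":[-0.01,0.04,-0.03],"spin":0},{"offset":[-0.01,0.04,-0.03],"spin":0},{"offset":[-0.01,0.04,-0.03],"spin":0},{"offset":[-0.01,0.04,-0.03],"spin":0}]'
python3 - <<'E'
from pf import *
s,w=snap('wrist','wr2');print(s['clock'],s['eef_pos'],s['eef_rot'])
np.savez('wr2.npz',he=w['hand_eye'],K=[w['fx'],w['fy'],w['cx'],w['cy']],pos=s['eef_pos'],rot=s['eef_rot'])
for k in('mirror','power_bank','card_case','rack'):
    print(k,[(np.round(x['location']).tolist(),round(x['conf'],2)) for x in manip.search_frame(w,k)[:2]])
m=manip.masks_of(w,'mirror')
for x in m[:2]:
    ys,xs=np.where(x['mask']);print(x['conf'],xs.min(),xs.max(),ys.min(),ys.max(),cv2.minAreaRect(np.c_[xs,ys].astype('float32')))
L=np.array([[706.5,-77.3,264]])
print('lens side',(proj(L,*vw['side1'])-[184,136]+.5)*10,'expect 321,278')
E
```

```text
clock: 4.17
eef_pos: [566.8, 288.7, 308.8]
eef_rot: [3.141, -0.002, 0.013]
wrist_force: [1.2, 0.7, -0.2]
finger_gap: 93.9
clock: 4.83
eef_pos: [557.3, 327.9, 279.4]
eef_rot: [-3.142, -0.003, 0.011]
wrist_force: [-0.3, 0.9, -0.2]
finger_gap: 94.1
[706.3 -77.  262.8] [-16.8  19.7] [85.9 55.9 35.8] 13.82 post [742.3 -87.9 276.3]
side1 [[1.8, 1.0], [-1.4, -0.8], [0.5, 2.4], [-1.3, 2.3], [-0.1, -1.1], [1.4, -0.0]]
top1 [[0.8, -1.1], [0.2, -0.8], [0.1, 0.2], [-1.3, 0.5]]
wr1 [[0.6, -0.3], [1.7, 0.4], [-1.7, 0.5], [0.9, 1.0], [-0.8, -1.4], [-0.3, -0.1]]
[708.3 -77.8 264.6] [-16.5  21.3] [83.4 50.3 32.3] 6.98 post [744.  -88.3 279.1]
side1 [[1.4, 0.8], [-0.6, -0.6], [0.1, 0.3], [-0.5, 0.6], [0.0, -0.5], [0.4, 0.2]]
top1 [[1.1, -0.2], [-0.5, -0.4], [-0.1, -0.8], [-0.5, 0.0]]
wr1 [[0.9, 0.7], [0.7, 0.7], [-0.8, -0.3], [0.8, -0.2], [-0.4, -0.5], [-0.5, 0.4]]
[708.4 -77.8 264.9] [-16.5  21.5] [83.  48.4 31.9] 4.6 post [744.1 -88.3 279.5]
side1 [[1.3, 1.0], [-0.5, -0.4], [0.2, -0.2], [-0.3, 0.2], [0.0, -0.3], [0.2, 0.4]]
top1 [[1.1, -0.1], [-0.6, -0.3], [-0.2, -0.9], [-0.4, 0.0]]
wr1 [[0.9, 0.7], [0.5, 0.6], [-0.7, -0.4], [0.7, -0.5], [-0.4, -0.3], [-0.5, 0.5]]
4.8333 [557.32396911 327.87205225 279.42630029] [-3.14154812e+00 -2.73888958e-03  1.13773520e-02]
mirror [([565.0, 311.0, 101.0], 0.93)]
power_bank [([514.0, 326.0, 102.0], 0.6)]
card_case [([448.0, 332.0, 84.0], 0.97), ([338.0, 306.0, 38.0], 0.89)]
rack [([529.0, 317.0, 9.0], 0.66)]
0.75 264 313 165 192 ((288.9468994140625, 178.95713806152344), (50.00507354736328, 19.049551010131836), 12.33908748626709)
lens side [[324.56553867 282.40016754]] expect 321,278
```

View pics/wr2.png

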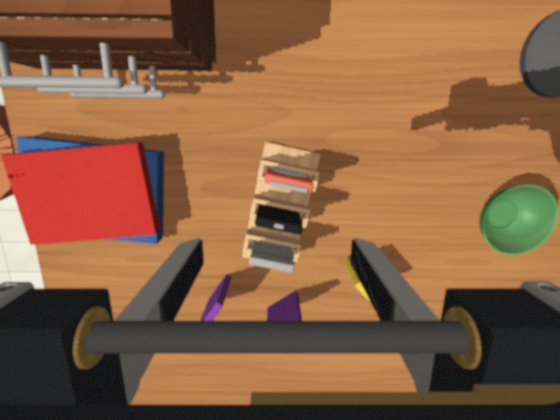

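```bash
cat > ray.py <<'E'
from h import *
from scipy.spatial.transform import Rotation as Ro
def cam(n):
    d=np.load(n+'.npz');T=np.eye(4);T[:3,:3]=Ro.from_euler('xyz',d['rot']).as_matrix();T[:3,3]=d['pos'];return T@d['he'],d['K']
def ray(n,uv,z):
    T,K=cam(n);d=T[:3,:3]@[(uv[0]-K[2])/K[0],(uv[1]-K[3])/K[1],1];return (T[:3,3]+d*(z-T[2,3])/d[2]).round(1)
E
python3 - <<'E'
from ray import *
for uv,z in(((265,145),8),((321,155),8),((243,258),8),((297,272),8),((264,176),103),((313,187),103),((289,179),103),((280,218),104),((272,252),100)):print(uv,z,ray('wr2',uv,z))
im=cv2.imread('pics/wr2.png')[130:280,220:350];cv2.imwrite('pics/rz.png',cv2.resize(im,None,fx=4,fy=4,interpolation=2))
E
```

```text
(265, 145) 8 [605.  346.7   8. ]
(321, 155) 8 [590.4 258.2   8. ]
(243, 258) 8 [412.4 384.9   8. ]
(297, 272) 8 [386.6 290.4   8. ]
(264, 176) 103 [571.5 344.4 103. ]
(313, 187) 103 [557.7 280.4 103. ]
(289, 179) 103 [567.9 312.  103. ]
(280, 218) 104 [515.2 323.  104. ]
(272, 252) 100 [464.2 333.5 100. ]
```

View pics/rz.png

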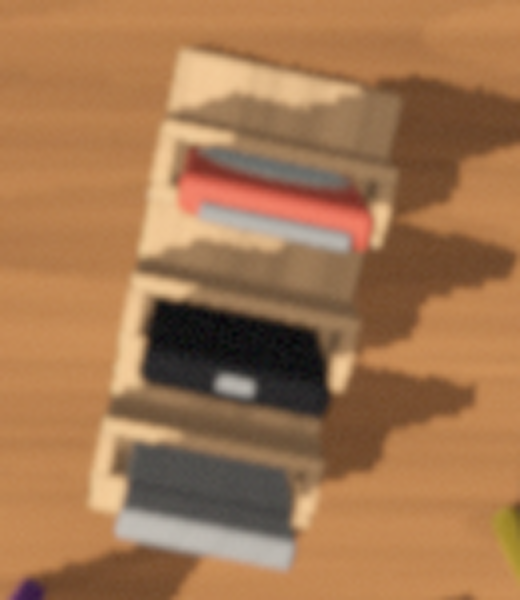

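```bash
python3 - <<'E'
from ray import *
f=lambda x,y:((x+.5)/4-.5+220,(y+.5)/4-.5+130)
for a,b,z in(((198,207),(352,248),103),((182,203),(370,247),103),((145,372),(325,410),104),((117,535),(292,568),100),((165,125),(395,175),40),((137,272),(357,328),40),((110,418),(320,462),40)):
    A=ray('wr2',f(*a),z);B=ray('wr2',f(*b),z);print(a,A,B,'mid',(A+B)/2,np.linalg.norm(A-B).round(1),np.degrees(np.arctan2(A[0]-B[0],A[1]-B[1])).round(1))
E
```

```text
(198, 207) [564.6 337.8 103. ] [551.5 287.2 103. ] mid [558.05 312.5  103.  ] 52.3 14.5
(182, 203) [565.8 343.  103. ] [551.9 281.3 103. ] mid [558.85 312.15 103.  ] 63.2 12.7
(145, 372) [508.4 355.4 104. ] [495.4 294.4 104. ] mid [501.9 324.9 104. ] 62.4 12.0
(117, 535) [446.5 366.  100. ] [434.3 303.9 100. ] mid [440.4  334.95 100.  ] 63.3 11.1
(165, 125) [583.8 351.6  40. ] [566.1 265.5  40. ] mid [574.95 308.55  40.  ] 87.9 11.6
(137, 272) [527.7 362.5  40. ] [506.3 277.4  40. ] mid [517.   319.95  40.  ] 87.7 14.1
(110, 418) [468.2 373.8  40. ] [450.4 290.1  40. ] mid [459.3  331.95  40.  ] 85.6 12.0
```

```bash
python3 -m crank '[{"offset":[0.001,-0.016,-0.04],"spin":-7},{"offset":[0.001,-0.016,-0.08],"spin":-12.4},{"offset":[0.001,-0.016,-0.1],"spin":-12.4},{"offset":[0.001,-0.016,-0.13],"spin":-12.4},{"offset":[0.001,-0.016,-0.16],"spin":-12.4},{"offset":[0.001,-0.016,-0.19],"spin":-12.4},{"offset":[0.001,-0.016,-0.215],"spin":-12.4},{"offset":[0.001,-0.016,-0.215],"spin":-12.4}]'
python3 - <<'E'
from h import *
s,w=snap('wrist','wr3');print(s['eef_pos'],s['eef_rot'])
np.savez('wr3.npz',he=w['hand_eye'],K=[w['fx'],w['fy'],w['cx'],w['cy']],pos=s['eef_pos'],rot=s['eef_rot'])
cv2.imwrite('pics/wr3c.png',cv2.resize(w['pixels'][80:330,120:440,::-1],None,fx=2,fy=2))
E
```

```text
clock: 5.8
eef_pos: [555.4, 311.5, 58.4]
eef_rot: [3.136, 0.005, -0.204]
wrist_force: [0.1, -0.5, -1.2]
finger_gap: 94.2
[555.38686787 311.51134439  58.44385845] [ 3.1363121   0.00450606 -0.20378415]
```

View pics/wr3c.png

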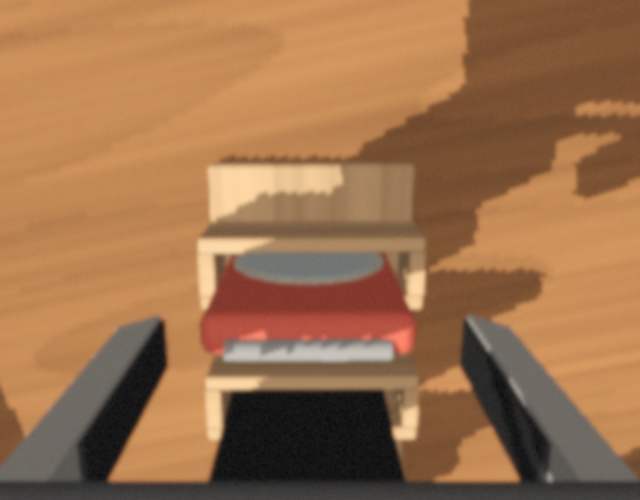

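```bash
python3 - <<'E'
from ray import *
c=np.degrees(1)
g=lambda x,y:((x+.5)/2-.5+120,(y+.5)/2-.5+80)
for a,z in(((308,341),103),((308,361),103),((205,345),100),((413,345),100),((203,243),40),((424,243),40),((208,375),40),((417,375),40)): 
    w=ray('wr3',g(*a),z); T,K=cam('wr3'); d=np.load('wr3.npz'); l=Ro.from_euler('z',-d['rot'][2]).apply(w-d['pos']); print(a,w,'tool-yaw frame',l.round(1))
E
```

```text
(308, 341) [561.5 312.3 103. ] tool-yaw frame [ 5.8  2.  44.6]
(308, 361) [555.1 313.7 103. ] tool-yaw frame [-0.7  2.1 44.6]
(205, 345) [565.4 343.7 100. ] tool-yaw frame [ 3.3 33.5 41.6]
(413, 345) [552.3 281.4 100. ] tool-yaw frame [  3.1 -30.1  41.6]
(203, 243) [583.9 350.   40. ] tool-yaw frame [ 20.1  43.5 -18.4]
(424, 243) [566.1 265.   40. ] tool-yaw frame [ 19.9 -43.4 -18.4]
(208, 375) [528.2 362.4  40. ] tool-yaw frame [-36.9  44.3 -18.4]
(417, 375) [510.1 276.7  40. ] tool-yaw frame [-37.3 -43.3 -18.4]
```

```bash
python3 -m crank '[{"offset":[0.003,0.001,0.005],"spin":0},{"offset":[0.003,0.001,0.005],"spin":0},{"offset":[0.003,0.001,0.005],"spin":0},{"offset":[0.003,0.001,0.005],"spin":0},{"offset":[0.003,0.001,0.005],"spin":0},{"offset":[0.003,0.001,0.005],"spin":0},{"offset":[0.003,0.001,0.005],"spin":0},{"offset":[0.003,0.001,0.005],"spin":0}]' 0 30
python3 -m crank '[{"offset":[0,0,0],"spin":0},{"offset":[0,0,0.005],"spin":0},{"offset":[0,0,0.01],"spin":0},{"offset":[0,0,0.015],"spin":0},{"offset":[0,0,0.02],"spin":0},{"offset":[0,0,0.022],"spin":0},{"offset":[0,0,0.022],"spin":0},{"offset":[0,0,0.022],"spin":0}]'
```

```text
clock: 6.52
eef_pos: [560.1, 313.2, 67.6]
eef_rot: [3.139, 0.001, -0.204]
wrist_force: [-0.2, -1.9, 6.1]
finger_gap: 64.1
clock: 7.18
eef_pos: [560.0, 313.2, 89.7]
eef_rot: [3.139, 0.0, -0.204]
wrist_force: [-0.1, -0.3, -2.1]
finger_gap: 64.0
```

```bash
python3 -m crank '[{"offset":[-0.004,0.001,0],"spin":0},{"offset":[-0.008,0.002,0],"spin":0},{"offset":[-0.012,0.0025,0],"spin":0},{"offset":[-0.016,0.003,0],"spin":0},{"offset":[-0.020,0.004,0],"spin":0},{"offset":[-0.024,0.005,0],"spin":0},{"offset":[-0.027,0.0055,0],"spin":0},{"offset":[-0.027,0.0055,0],"spin":0}]'
python3 - <<'E'
from h import *
s,w=snap('wrist');_,a=snap('side')
print(s['wrist_force'])
b=cv2.resize(a['pixels'][290:400,190:340,::-1],None,fx=4,fy=4,interpolation=2);c=w['pixels'][150:330,200:360,::-1]
c=cv2.resize(c,None,fx=200/160,fy=200/160);c=cv2.copyMakeBorder(c,0,440-c.shape[0],0,0,0);cv2.imwrite('pics/tilt.png',np.hstack([b,c]))
E
```

```text
clock: 7.85
eef_pos: [532.5, 318.9, 89.8]
eef_rot: [3.139, 0.001, -0.203]
wrist_force: [0.4, -0.6, -0.3]
finger_gap: 62.6
[ 0.36239111 -0.64815537 -0.27982582]
```

View pics/tilt.png

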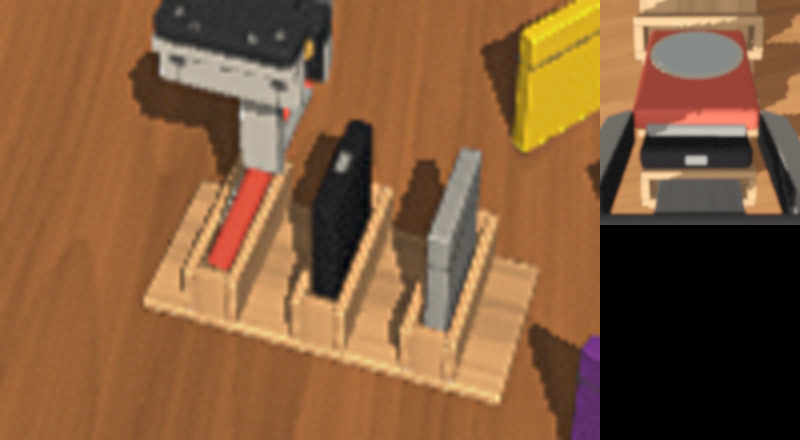

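```bash
python3 -m crank '[{"offset":[0,0,0.01],"spin":0},{"offset":[0,0,0.03],"spin":0},{"offset":[0,0,0.05],"spin":0},{"offset":[0,0,0.07],"spin":0},{"offset":[0,0,0.085],"spin":0},{"offset":[0,0,0.085],"spin":0},{"offset":[0,0,0.085],"spin":0},{"offset":[0,0,0.085],"spin":0}]' - 40
python3 - <<'E'
from h import *
s,w=snap('wrist','wr4');print(s['eef_pos'],s['wrist_force'])
np.savez('wr4.npz',he=w['hand_eye'],K=[w['fx'],w['fy'],w['cx'],w['cy']],pos=s['eef_pos'],rot=s['eef_rot'])
im=w['pixels'].astype(int);R,G,B=im[...,0],im[...,1],im[...,2]
red=((R-G>60)&(G<B*1.35+12)&(R>90)).astype('uint8');red[:,:150]=0;red[:,420:]=0
n,l,st,c=cv2.connectedComponentsWithStats(red);print(st[np.argsort(-st[:,4])][1:5])
k=np.argsort(-st[:,4])[1];m=(l==k).astype('uint8')
x,y,ww,hh,_=st[k]
for r in range(y,y+hh,6):
    xs=np.where(m[r])[0];g=np.where(m[r,xs[0]:xs[-1]]==0)[0]+xs[0]; print(r,xs[0],xs[-1],(g[0],g[-1]) if len(g) else '',im[r,279].tolist())
b=cv2.resize(w['pixels'][y-40:y+hh+60,x-40:x+ww+40,::-1],None,fx=4,fy=4,interpolation=2);print('crop',x-40,y-40)
cv2.imwrite('pics/wr4c.png',b[:600,:800])
E
```

```text
clock: 8.62
eef_pos: [532.7, 318.6, 173.9]
eef_rot: [3.139, 0.001, -0.204]
wrist_force: [1.0, -0.7, -0.5]
finger_gap: 1.2
[532.7233733  318.55558462 173.86483941] [ 1.00346894 -0.65341775 -0.49378957]
[[250 188  69  16 685]]
188 255 309 (np.int64(271), np.int64(304)) [143, 87, 76]
194 250 317  [248, 132, 109]
200 250 317 (np.int64(258), np.int64(310)) [191, 186, 181]
crop 210 148
```

```bash
python3 - <<'E'
from h import *
s,w=snap('wrist','wr5');_,a=snap('side','side5');_,t=snap('top','top5')
for p,n in((w,'w'),(a,'s'),(t,'t')):
    for k in('mirror','glass','power_bank'):print(n,k,[(np.round(x['location']).tolist(),round(x['conf'],2)) for x in manip.search_frame(p,k)[:2]])
np.savez('side5.npz',E=a['extrinsics'],K=[a['fx'],a['fy'],a['cx'],a['cy']])
A=cv2.resize(a['pixels'][310:390,225:325,::-1],(500,400),interpolation=2)
B=cv2.resize(w['pixels'][130:280,225:340,::-1],(300,391),interpolation=2);B=cv2.copyMakeBorder(B,0,9,0,0,0)
C=cv2.resize(t['pixels'][185:265,150:205,::-1],None,fx=2.5,fy=2.5)
out=np.hstack([A,B]);D=np.zeros((200,800,3),'uint8');D[:,:C.shape[1]]=C[:200]
cv2.imwrite('pics/comp.png',np.vstack([out,D]))
E
```

```text
w mirror [([550.0, 309.0, 100.0], 0.79)]
w glass [([550.0, 308.0, 100.0], 0.65)]
w power_bank [([517.0, 325.0, 104.0], 0.83)]
s mirror [([545.0, 322.0, 68.0], 0.74)]
s glass [([545.0, 324.0, 67.0], 0.75), ([486.0, 350.0, 9.0], 0.35)]
s power_bank [([502.0, 338.0, 86.0], 0.61)]
t mirror [([538.0, 290.0, 55.0], 0.77)]
t glass [([539.0, 290.0, 55.0], 0.64)]
t power_bank [([496.0, 298.0, 100.0], 0.58)]
```

View pics/comp.png

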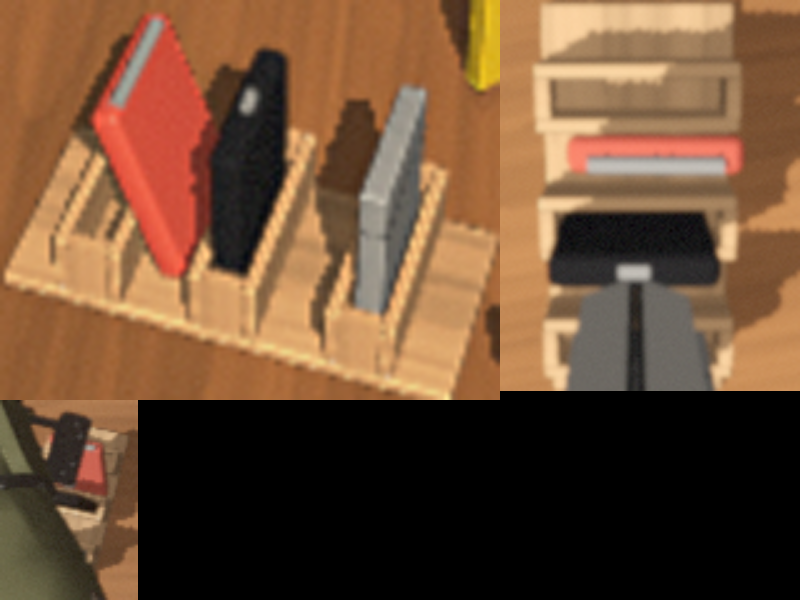

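```bash
cp wr4.npz wr5.npz; cat >> ray.py <<'E'
def rays(n,uv,z):
    d=np.load(n+'.npz');E,K=d['E'],d['K'];C=-E[:3,:3].T@E[:3,3];v=E[:3,:3].T@[(uv[0]-K[2])/K[0],(uv[1]-K[3])/K[1],1]
    return (C+v*(z-C[2])/v[2])
E
python3 - <<'E'
from ray import *
Fs=lambda x,y:(225+x/5-.4,310+y/5-.4); Fw=lambda x,y:(225+(x-500)/2.608-.3,130+y/2.608-.3)
Z=Ro.from_euler('z',0.204)
def P(t,w): print(t,np.round(w,1),'rackframe',Z.apply(np.array(w)-[558,312,0]).round(1))
for z in(92,98):
  for x,y in((570,142),(742,142),(570,173),(742,173),(588,165),(728,165)): P(('w',x,y,z),ray('wr5',Fw(x,y),z))
  for x,y in((95,115),(145,18),(118,122),(170,22)): P(('s',x,y,z),rays('side5',Fs(x,y),z))
for z in (8,12):
  for x,y in((150,268),(180,277)): P(('s',x,y,z),rays('side5',Fs(x,y),z))
for x,y in((65,235),(115,300),(105,150),(180,195)): P(('wall',x,y),rays('side5',Fs(x,y),40))
for x,y in((540,62),(740,62),(535,122),(740,122),(540,197),(738,205)):P(('wallw',x,y),ray('wr5',Fw(x,y),40))
E
```

```text
('w', 570, 142, 92) [558.6 338.3  92. ] rackframe [-4.7 25.9 92. ]
('w', 742, 142, 92) [545.4 274.6  92. ] rackframe [ -4.8 -39.2  92. ]
('w', 570, 173, 92) [546.9 341.   92. ] rackframe [-16.7  26.1  92. ]
('w', 742, 173, 92) [533.5 276.6  92. ] rackframe [-16.8 -39.6  92. ]
('w', 588, 165, 92) [548.6 333.6  92. ] rackframe [-13.6  19.2  92. ]
('w', 728, 165, 92) [537.7 281.3  92. ] rackframe [-13.7 -34.2  92. ]
('s', 95, 115, 92) [570.7 329.4  92. ] rackframe [ 8.9 19.6 92. ]
('s', 145, 18, 92) [558.2 271.7  92. ] rackframe [  8.4 -39.5  92. ]
('s', 118, 122, 92) [560.5 332.   92. ] rackframe [-1.6 20.1 92. ]
('s', 170, 22, 92) [547.  272.7  92. ] rackframe [ -2.8 -40.7  92. ]
('w', 570, 142, 98) [559.7 337.6  98. ] rackframe [-3.5 25.4 98. ]
('w', 742, 142, 98) [546.7 275.2  98. ] rackframe [ -3.6 -38.3  98. ]
('w', 570, 173, 98) [548.2 340.2  98. ] rackframe [-15.3  25.6  98. ]
('w', 742, 173, 98) [535.  277.1  98. ] rackframe [-15.5 -38.8  98. ]
('w', 588, 165, 98) [549.8 333.   98. ] rackframe [-12.3  18.9  98. ]
('w', 728, 165, 98) [539.1 281.7  98. ] rackframe [-12.4 -33.5  9
[... 534 characters left out ...]
[-30.5  26.3  12. ]
('wall', 65, 235) [581.5 350.4  40. ] rackframe [15.2 42.4 40. ]
('wall', 115, 300) [555.2 381.   40. ] rackframe [-16.8  67.   40. ]
('wall', 105, 150) [572.2 302.3  40. ] rackframe [15.9 -6.6 40. ]
('wall', 180, 195) [536.1 323.2  40. ] rackframe [-23.8   6.6  40. ]
('wallw', 540, 62) [586.5 349.3  40. ] rackframe [20.4 42.3 40. ]
('wallw', 740, 62) [568.9 264.5  40. ] rackframe [ 20.3 -44.3  40. ]
('wallw', 535, 122) [561.5 357.6  40. ] rackframe [-5.8 45.4 40. ]
('wallw', 740, 122) [543.  268.9  40. ] rackframe [ -6.  -45.2  40. ]
('wallw', 540, 197) [527.7 363.5  40. ] rackframe [-40.1  44.3  40. ]
('wallw', 738, 205) [505.6 276.2  40. ] rackframe [-44.1 -45.7  40. ]
```

```bash
python3 -m crank '[{"offset":[0.03,-0.01,0.06],"spin":0},{"offset":[0.03,-0.01,0.06],"spin":0},{"offset":[0.03,-0.01,0.06],"spin":0},{"offset":[0.03,-0.01,0.06],"spin":0},{"offset":[0.03,-0.01,0.06],"spin":0},{"offset":[0.03,-0.01,0.06],"spin":0},{"offset":[0.03,-0.01,0.06],"spin":0},{"offset":[0.03,-0.01,0.06],"spin":0}]' 1 20
cat > see.py <<'E'
from ray import *
import sys
n=sys.argv[1]
s,w=snap('wrist',n);print(np.round(s['eef_pos'],1),s['finger_gap'].round(1))
np.savez(n+'.npz',he=w['hand_eye'],K=[w['fx'],w['fy'],w['cx'],w['cy']],pos=s['eef_pos'],rot=s['eef_rot'])
im=w['pixels'].astype(int);R,G,B=im[...,0],im[...,1],im[...,2]
red=((R-G>60)&(abs(G-B)<40)&(R>90)).astype('uint8');red[:,:200]=0;red[:,360:]=0
k,l,st,c=cv2.connectedComponentsWithStats(red);i=1+st[1:,4].argmax();print('red',st[i],'mirror',[(np.round(x['location']).tolist(),round(x['conf'],2)) for x in manip.search_frame(w,'mirror')[:1]])
x=st[i][0]+st[i][2]//2
for r in range(st[i][1]-14,st[i][1]+st[i][3]+22): print(r,im[r,x-12:x+13].mean(0).round().astype(int).tolist(),end=' ')
E
python3 see.py wr6
python3 - <<'E'
import cv2
im=cv2.imread('pics/wr5.png')[:,:,::-1]
print('\nwr5')
for r in range(145,225): print(r,im[r,272:297].mean(0).round().astype(int).tolist(),end=' ')
E
```

```text
clock: 9.93
eef_pos: [562.6, 308.8, 234.2]
eef_rot: [3.139, 0.001, -0.203]
wrist_force: [0.4, 0.6, 0.5]
finger_gap: 50.2

wr5
145 [157, 123, 89] 146 [157, 123, 89] 147 [157, 123, 89] 148 [157, 123, 89] 149 [156, 123, 88] 150 [155, 121, 87] 151 [148, 115, 83] 152 [137, 107, 76] 153 [145, 113, 81] 154 [180, 144, 104] 155 [209, 171, 127] 156 [220, 183, 137] 157 [222, 185, 139] 158 [216, 180, 135] 159 [203, 168, 124] 160 [191, 154, 113] 161 [178, 142, 103] 162 [165, 130, 94] 163 [157, 123, 89] 164 [155, 122, 88] 165 [155, 122, 88] 166 [155, 122, 88] 167 [155, 122, 88] 168 [155, 122, 87] 169 [155, 122, 88] 170 [151, 119, 85] 171 [141, 110, 79] 172 [129, 100, 72] 173 [121, 94, 67] 174 [127, 99, 71] 175 [143, 112, 80] 176 [159, 125, 90] 177 [168, 132, 96] 178 [170, 135, 98] 179 [167, 132, 95] 180 [158, 121, 87] 181 [156, 102, 75] 182 [175, 91, 70] 183 [202, 96, 77] 184 [224, 109, 89] 185 [240, 122, 100] 186 [247, 129, 105] 187 [247, 129, 106] 188 [237, 126, 105] 189 [207, 123, 110] 190 [171, 137, 129] 191 [168, 160, 154] 192 [183, 179, 173] 193 [193, 189, 183] 194 [194, 190, 184] 195 [187, 182, 174] 196 [172, 160, 148] 197 [157, 134, 113] 198 [149, 119, 89] 199 [140, 110, 79] 200 [130, 101, 72] 201 [122, 94, 68] 202 [117, 91, 65] 203 [116, 90, 65] 204 [124, 96, 69] 205 [140, 109, 78] 206 [156, 123, 88] 207 [166, 132, 95] 208 [169, 134, 97] 209 [160, 126, 91] 210 [130, 100, 71] 211 [78, 59, 42] 212 [32, 26, 23] 213 [20, 18, 21] 214 [20, 18, 21] 215 [19, 18, 20] 216 [18, 17, 19] 217 [19, 17, 20] 218 [19, 18, 20] 219 [20, 19, 21] 220 [20, 20, 21] 221 [20, 19, 20] 222 [19, 20, 20] 223 [19, 19, 20] 224 [21, 21, 21] Traceback (most recent call last):
  File "see.py", line 4, in <module>
    s,w=snap('wrist',n);print(np.round(s['eef_pos'],1),s['finger_gap'].round(1))
                                                       ^^^^^^^^^^^^^^^^^^^^^
AttributeError: 'float' object has no attribute 'round'
```

```bash
sed -i "s/s\['finger_gap'\].round(1)/s['finger_gap']/" see.py; python3 see.py wr6; python3 - <<'E'
from h import *
for c in('side','top'):
    _,p=snap(c,c+'6');np.savez(c+'6.npz',E=p['extrinsics'],K=[p['fx'],p['fy'],p['cx'],p['cy']])
    m=manip.masks_of(p,'mirror');print(c,manip.search_frame(p,'mirror')[:1])
    if m:
        cs,_=cv2.findContours(m[0]['mask'].astype('uint8'),0,1);q=max(cs,key=cv2.contourArea);print(m[0]['conf'],cv2.approxPolyDP(q,1.5,True)[:,0].tolist())
E
```

```text
[562.7 308.8 234.4] 54.251669577213605
red [ 252  183   56   28 1139] mirror [([555.0, 305.0, 86.0], 0.66)]
169 [158, 124, 90] 170 [147, 115, 83] 171 [134, 104, 75] 172 [131, 102, 74] 173 [151, 118, 85] 174 [176, 141, 103] 175 [189, 153, 113] 176 [190, 154, 113] 177 [183, 148, 108] 178 [174, 139, 102] 179 [165, 131, 95] 180 [161, 127, 91] 181 [159, 122, 88] 182 [165, 110, 81] 183 [188, 100, 76] 184 [213, 103, 82] 185 [225, 109, 88] 186 [221, 110, 91] 187 [198, 115, 101] 188 [174, 138, 130] 189 [176, 167, 160] 190 [191, 187, 180] 191 [199, 194, 187] 192 [202, 186, 179] 193 [209, 163, 153] 194 [218, 131, 116] 195 [224, 113, 93] 196 [225, 109, 88] 197 [226, 109, 88] 198 [226, 109, 88] 199 [226, 109, 87] 200 [226, 108, 87] 201 [226, 109, 88] 202 [225, 109, 87] 203 [225, 109, 88] 204 [224, 108, 87] 205 [219, 105, 84] 206 [206, 96, 77] 207 [184, 84, 67] 208 [162, 72, 58] 209 [145, 67, 53] 210 [134, 75, 57] 211 [128, 88, 65] 212 [125, 94, 68] 213 [121, 94, 68] 214 [123, 95, 69] 215 [136, 106, 76] 216 [157, 123, 89] 217 [171, 135, 98] 218 [175, 140, 101] 219 [167, 134, 97] 220 [137, 108, 77] 221 [85, 66, 47] 222 [37, 31, 27] 223 [22, 22, 23] 224 [22, 20, 22] 225 [21, 21, 22] 226 [21, 20, 21] 227 [21, 20, 21] 228 [22, 22, 22] 229 [20, 20, 21] 230 [21, 21, 22] 231 [20, 20, 22] 232 [21, 20, 20] side [{'location': [549.3, 319.5, 64.8], 'conf': 0.68}]
0.93 [[250, 314], [240, 332], [240, 337], [260, 365], [266, 356], [267, 334], [255, 315]]
top [{'location': [541.2, 304.9, 60.9], 'conf': 0.88}]
0.75 [[171, 202], [171, 211], [176, 219], [187, 222], [192, 221], [190, 202], [179, 200], [177, 203]]
```

```bash
cat > pose.py <<'E'
from ray import *
from scipy.optimize import brentq
Z=Ro.from_euler('z',0.204)
F=lambda n,u,v,z,f=ray: Z.apply(np.array(f(n,(u,v),z))-[558,312,0])
E
python3 - <<'E'
from pose import *
for rb in(207,209,211):
    def g(t):
        zb=8+14*np.sin(t);b=F('wr6',279.5,rb,zb);tp=F('wr6',279.5,193.3,zb+95*np.cos(t));return tp[0]-b[0]-95*np.sin(t)
    t=brentq(g,0,1.0);zb=8+14*np.sin(t);b=F('wr6',279.5,rb,zb);tp=F('wr6',279.5,193.3,zb+95*np.cos(t));gl=F('wr6',279.5,182.6,zb+95*np.cos(t)-14*np.sin(t))
    print(rb,np.degrees(t).round(1),'bottom',b.round(1),'top robot edge',tp.round(1),'top glass edge',gl.round(1),'exp dx',14*np.cos(t))
for r in(173,180,206,219,222):print('row',r,F('wr6',279.5,r,40).round(1))
for q,z in(((240,332),88),((250,314),88),((255,315),93),((266,356),12),((260,365),8)):print('side',q,F('side6',*q,z,rays).round(1))
E
```

```text
207 25.0 bottom [-34.6  -6.9  13.9] top robot edge [  5.6  -5.8 100. ] top glass edge [17.1 -5.8 94.1] exp dx 12.683597096837246
209 26.9 bottom [-37.6  -6.9  14.3] top robot edge [ 5.4 -5.7 99.1] top glass edge [16.9 -5.8 92.7] exp dx 12.486567515956406
211 28.8 bottom [-40.6  -6.9  14.7] top robot edge [ 5.2 -5.8 98. ] top glass edge [16.6 -5.9 91.3] exp dx 12.271410515263923
row 173 [20.1 -6.5 40. ]
row 180 [10.5 -6.5 40. ]
row 206 [-26.   -6.5  40. ]
row 219 [-45.   -6.6  40. ]
row 222 [-49.4  -6.5  40. ]
side (240, 332) [18.1 17.1 88. ]
side (250, 314) [ 16.4 -38.3  88. ]
side (255, 315) [  3.3 -34.5  93. ]
side (266, 356) [-33.7  -0.3  12. ]
side (260, 365) [-28.2  23.7   8. ]
```

```bash
python3 -m crank '[{"offset":[-0.0035,-0.003,-0.02],"spin":0},{"offset":[-0.0035,-0.003,-0.05],"spin":0},{"offset":[-0.0035,-0.003,-0.08],"spin":0},{"offset":[-0.0035,-0.003,-0.1],"spin":0},{"offset":[-0.0035,-0.003,-0.105],"spin":0},{"offset":[-0.0035,-0.003,-0.11],"spin":0},{"offset":[-0.0035,-0.003,-0.11],"spin":0},{"offset":[-0.0035,-0.003,-0.11],"spin":0}]' 1
python3 -m crank '[{"offset":[0,0,-0.02],"spin":0},{"offset":[0,0,-0.035],"spin":0},{"offset":[0,0,-0.05],"spin":0},{"offset":[0,0,-0.06],"spin":0},{"offset":[0,0,-0.065],"spin":0},{"offset":[0,0,-0.066],"spin":0},{"offset":[0,0,-0.066],"spin":0},{"offset":[0,0,-0.066],"spin":0}]'
```

```text
clock: 11.05
eef_pos: [560.1, 306.0, 126.3]
eef_rot: [3.141, -0.001, -0.204]
wrist_force: [-0.4, 0.1, 1.1]
finger_gap: 94.3
clock: 11.72
eef_pos: [560.6, 306.3, 61.4]
eef_rot: [3.141, -0.002, -0.204]
wrist_force: [0.6, 0.2, -0.2]
finger_gap: 94.4
```

```bash
python3 -m crank '[{"offset":[0,0,-0.003],"spin":0},{"offset":[0,0,-0.003],"spin":0},{"offset":[0,0,-0.003],"spin":0},{"offset":[0,0,-0.003],"spin":0},{"offset":[0,0,-0.003],"spin":0},{"offset":[0,0,-0.003],"spin":0},{"offset":[0,0,-0.003],"spin":0},{"offset":[0,0,-0.003],"spin":0}]' 0 45
python3 -m crank '[{"offset":[0,0,0],"spin":0},{"offset":[0,0,0.005],"spin":0},{"offset":[0,0,0.015],"spin":0},{"offset":[0,0,0.03],"spin":0},{"offset":[0,0,0.045],"spin":0},{"offset":[0,0,0.06],"spin":0},{"offset":[0,0,0.06],"spin":0},{"offset":[0,0,0.06],"spin":0}]'; python3 see.py wr7
```

```text
clock: 12.38
eef_pos: [560.7, 306.2, 58.5]
eef_rot: [3.141, -0.003, -0.204]
wrist_force: [-0.0, -1.1, 2.5]
finger_gap: 64.0
clock: 13.05
eef_pos: [561.0, 306.4, 119.4]
eef_rot: [-3.141, -0.004, -0.204]
wrist_force: [0.4, -0.2, -1.4]
finger_gap: 63.9
[561.  306.4 119.4] 63.856828806855006
red [ 225  230  104   29 1793] mirror [([566.0, 302.0, 152.0], 0.57)]
216 [203, 166, 123] 217 [203, 166, 123] 218 [200, 164, 121] 219 [208, 170, 126] 220 [220, 182, 136] 221 [226, 187, 140] 222 [222, 183, 137] 223 [214, 176, 132] 224 [207, 169, 126] 225 [198, 161, 119] 226 [184, 148, 108] 227 [168, 133, 96] 228 [159, 124, 90] 229 [153, 117, 84] 230 [148, 98, 72] 231 [151, 78, 60] 232 [160, 71, 57] 233 [167, 73, 59] 234 [174, 77, 63] 235 [179, 80, 65] 236 [183, 82, 67] 237 [186, 84, 69] 238 [190, 89, 73] 239 [193, 91, 74] 240 [187, 92, 78] 241 [165, 93, 82] 242 [135, 101, 95] 243 [123, 115, 110] 244 [133, 129, 125] 245 [148, 144, 139] 246 [163, 159, 154] 247 [176, 173, 167] 248 [187, 183, 177] 249 [195, 191, 184] 250 [200, 195, 188] 251 [201, 189, 181] 252 [204, 168, 159] 253 [213, 136, 123] 254 [220, 114, 95] 255 [221, 107, 86] 256 [216, 103, 82] 257 [196, 90, 72] 258 [154, 66, 53] 259 [91, 39, 33] 260 [37, 23, 22] 261 [22, 21, 22] 262 [21, 21, 22] 263 [22, 22, 22] 264 [21, 22, 22] 265 [20, 21, 21] 266 [21, 21, 22] 267 [21, 20, 22] 268 [20, 21, 22] 269 [21, 20, 21] 270 [21, 21, 22] 271 [21, 20, 21] 272 [21, 21, 22] 273 [21, 22, 22] 274 [22, 22, 23] 275 [21, 21, 21] 276 [20, 20, 21] 277 [21, 21, 22] 278 [21, 21, 21] 279 [21, 20, 21] 280 [22, 22, 22]
```

```bash
python3 -m crank '[{"offset":[0.03,-0.006,0.005],"spin":0},{"offset":[0.063,-0.013,0.005],"spin":0},{"offset":[0.063,-0.013,0],"spin":0},{"offset":[0.063,-0.013,0],"spin":0},{"offset":[0.063,-0.013,-0.02],"spin":0},{"offset":[0.063,-0.013,-0.035],"spin":0},{"offset":[0.063,-0.013,-0.042],"spin":0},{"offset":[0.063,-0.013,-0.042],"spin":0}]'
python3 - <<'E'
from h import *
s,w=snap('side','side8');print(s['eef_pos'],s['finger_gap'])
m=manip.masks_of(w,'mirror')
if m:
    cs,_=cv2.findContours(m[0]['mask'].astype('uint8'),0,1);q=max(cs,key=cv2.contourArea);print(m[0]['conf'],cv2.approxPolyDP(q,1.5,True)[:,0].tolist())
E
```

```text
clock: 13.82
eef_pos: [621.7, 293.0, 73.5]
eef_rot: [3.139, 0.001, -0.203]
wrist_force: [0.0, 0.1, -1.7]
finger_gap: 63.7
[621.71133866 292.98889023  73.49557614] 63.658409883739694
0.69 [[223, 302], [219, 309], [219, 324], [213, 325], [229, 351], [234, 353], [238, 349], [245, 331], [227, 302]]
```

```bash
python3 -m crank '[{"offset":[-0.006,0.0012,0.003],"spin":0},{"offset":[-0.012,0.0025,0.003],"spin":0},{"offset":[-0.018,0.0037,0.003],"spin":0},{"offset":[-0.023,0.0048,0.003],"spin":0},{"offset":[-0.028,0.0058,0.003],"spin":0},{"offset":[-0.033,0.0068,0.003],"spin":0},{"offset":[-0.038,0.0079,0.003],"spin":0},{"offset":[-0.038,0.0079,0.003],"spin":0}]' - 30
python3 see.py wr8 | head -2
```

```text
clock: 14.58
eef_pos: [584.3, 301.6, 79.3]
eef_rot: [3.141, -0.002, -0.203]
wrist_force: [1.5, 0.4, -1.7]
finger_gap: 64.1
[584.3 301.6  79.3] 64.14407195586656
red [ 226  215  104   37 2363] mirror [([596.0, 298.0, 114.0], 0.59)]
```

```bash
python3 -m crank '[{"offset":[-0.004,0.0008,0.001],"spin":0},{"offset":[-0.008,0.0016,0.002],"spin":0},{"offset":[-0.012,0.0025,0.003],"spin":0},{"offset":[-0.016,0.0033,0.004],"spin":0},{"offset":[-0.020,0.0041,0.005],"spin":0},{"offset":[-0.0225,0.0046,0.006],"spin":0},{"offset":[-0.0245,0.005,0.006],"spin":0},{"offset":[-0.0245,0.005,0.006],"spin":0}]'
cat > ell.py <<'E'
# pose of the mirror in the tool frame from the wrist picture: red-case silhouette rows + glass ellipse
import sys
from ray import *
n=sys.argv[1]
s,w=snap('wrist',n);print(np.round(s['eef_pos'],1),round(s['finger_gap'],1),np.round(s['wrist_force'],1))
np.savez(n+'.npz',he=w['hand_eye'],K=[w['fx'],w['fy'],w['cx'],w['cy']],pos=s['eef_pos'],rot=s['eef_rot'])
im=w['pixels'].astype(int);R,G,B=im[...,0],im[...,1],im[...,2]
for r in range(120,275,5):
    row=im[r,205:355];d=(R-G)[r,205:355]>55;xs=np.where(d&(abs(G-B)[r,205:355]<40))[0]
    print(r,(int(xs[0])+205,int(xs[-1])+205,len(xs)) if len(xs) else '',im[r,270:286].mean(0).round().astype(int).tolist())
E
python3 ell.py wr9
```

```text
clock: 15.35
eef_pos: [560.2, 306.5, 85.5]
eef_rot: [3.141, -0.002, -0.203]
wrist_force: [1.0, -0.8, 0.2]
finger_gap: 64.0
[560.2 306.5  85.5] 64.0 [ 1.  -0.8  0.2]
120  [215, 155, 98]
125  [211, 151, 96]
130  [207, 148, 93]
135  [205, 146, 92]
140  [206, 146, 93]
145  [201, 142, 89]
150  [190, 133, 83]
155  [193, 136, 85]
160  [149, 101, 62]
165  [144, 111, 79]
170  [162, 128, 93]
175  [162, 128, 93]
180  [151, 115, 92]
185 (240, 314, 18) [129, 134, 130]
190 (238, 316, 8) [129, 133, 130]
195 (237, 317, 6) [128, 133, 130]
200 (236, 318, 10) [129, 134, 130]
205 (234, 320, 26) [129, 134, 131]
210 (232, 322, 62) [153, 122, 108]
215 (230, 323, 94) [149, 65, 52]
220 (229, 325, 97) [149, 66, 52]
225 (228, 326, 99) [149, 65, 52]
230 (226, 328, 103) [161, 70, 56]
235 (225, 329, 105) [184, 83, 66]
240 (225, 328, 104) [185, 84, 68]
245 (226, 328, 22) [152, 147, 142]
250 (320, 324, 5) [204, 199, 193]
255  [118, 92, 68]
260  [141, 110, 80]
265  [168, 133, 97]
270  [22, 21, 22]
```

```bash
python3 -m crank '[{"offset":[0.001,0,0.01],"spin":0},{"offset":[0.002,0,0.025],"spin":0},{"offset":[0.002,0,0.045],"spin":0},{"offset":[0.002,0,0.06],"spin":0},{"offset":[0.002,0,0.06],"spin":0},{"offset":[0.002,0,0.06],"spin":0},{"offset":[0.002,0,0.06],"spin":0},{"offset":[0.002,0,0.06],"spin":0}]' - 45
python3 ell.py wr10; python3 - <<'E'
import cv2
im=cv2.imread('pics/wr10.png')[:,:,::-1]
print([(r,im[r,272:284].mean(0).round().astype(int).tolist()) for r in range(135,258,2)])
E
```

```text
clock: 16.07
eef_pos: [561.9, 306.2, 144.2]
eef_rot: [3.14, -0.0, -0.203]
wrist_force: [-0.6, 0.6, -0.6]
finger_gap: 63.3
[561.9 306.2 144.2] 63.3 [-0.6  0.6 -0.6]
120  [212, 152, 97]
125  [213, 154, 97]
130  [206, 147, 93]
135  [204, 145, 91]
140  [206, 147, 93]
145  [194, 137, 85]
150  [192, 134, 85]
155  [194, 137, 85]
160  [197, 158, 115]
165  [242, 203, 155]
170  [215, 176, 131]
175  [161, 127, 92]
180  [158, 124, 90]
185  [132, 102, 74]
190  [243, 206, 158]
195  [160, 126, 91]
200  [156, 123, 89]
205  [122, 95, 69]
210  [249, 210, 161]
215  [108, 109, 106]
220 (239, 317, 10) [130, 130, 124]
225 (232, 321, 90) [121, 52, 43]
230 (227, 326, 100) [160, 69, 57]
235 (225, 328, 104) [190, 92, 77]
240 (226, 328, 103) [202, 104, 87]
245 (226, 327, 20) [159, 155, 150]
250 (318, 325, 8) [200, 197, 190]
255  [24, 24, 24]
260  [22, 22, 22]
265  [20, 21, 20]
270  [26, 24, 26]
[(135, [204, 145, 91]), (137, [204, 145, 92]), (139, [206, 146, 93]), (141, [206, 147, 93]), (143, [201, 142, 89]), (145, [193, 136, 85]), (147, [189, 132, 82]), (149, [190, 133, 83]), (151, [192, 134, 84]), (153, [194,
[... 513 characters left out ...]
59, 126, 91]), (199, [158, 125, 90]), (201, [148, 117, 84]), (203, [131, 102, 73]), (205, [122, 94, 68]), (207, [145, 113, 81]), (209, [230, 192, 144]), (211, [249, 211, 163]), (213, [185, 159, 130]), (215, [108, 109, 106]), (217, [104, 107, 105]), (219, [115, 117, 114]), (221, [141, 134, 125]), (223, [131, 85, 74]), (225, [122, 52, 43]), (227, [123, 53, 43]), (229, [144, 61, 50]), (231, [171, 76, 62]), (233, [183, 85, 70]), (235, [190, 91, 76]), (237, [192, 92, 77]), (239, [200, 98, 81]), (241, [178, 103, 91]), (243, [133, 124, 118]), (245, [159, 156, 150]), (247, [182, 178, 173]), (249, [199, 195, 188]), (251, [189, 186, 178]), (253, [98, 95, 91]), (255, [25, 25, 24]), (257, [22, 22, 22])]
```

```bash
cat > tf.py <<'E'
from ray import *
from scipy.optimize import least_squares
def row(n,P):  # P in tool-yaw frame relative to grasp point, (x toward away-from-robot, z up) -> image row at mid
    T,K=cam(n);d=np.load(n+'.npz');g=d['pos']+[0,0,19];q=g+Ro.from_euler('z',d['rot'][2]).apply([P[0],0,P[1]])
    c=np.linalg.inv(T)@np.r_[q,1];return K[1]*c[1]/c[2]+K[3]
def fit(n,obs): # obs {(xm,zm):row}; mirror xm -7=glass side(away +x), tilt t>0 top to robot
    def f(p):
        t,x0,s=p;r=[]
        for (xm,zm),o in obs.items():
            a=-xm;b=zm-s
            r.append(row(n,(x0+a*np.cos(t)-b*np.sin(t),a*np.sin(t)+b*np.cos(t)))-o)
        return np.r_[r,(s-77)/3,x0/3]
    q=least_squares(f,[0,0,77]);return np.degrees(q.x[0]).round(1),q.x[1:].round(1),q.fun[:-2].round(1)
E
python3 - <<'E'
from tf import *
print('wr7',fit('wr7',{(-7,95):230,(7,95):253}))
print('wr9',fit('wr9',{(-8,62):209.5,(-7,95):231,(7,95):252}))
print('wr10',fit('wr10',{(-8,62):222,(-7,95):230,(7,95):252.5}))
E
```

```text
wr7 (np.float64(-23.8), array([ 0.2, 76.7]), array([ 0.3, -0.3]))
wr9 (np.float64(6.8), array([ 8.6, 79.9]), array([ 0.6,  0.8, -0.6]))
wr10 (np.float64(-11.1), array([ 4.6, 77.5]), array([ 0.2,  0.2, -0.1]))
```

```bash
python3 - <<'E'
from tf import *
for n,ts in(('wr9',[(6.8,8.6,79.9),(15,3,78),(21,0,78)]),('wr10',[(-11.1,4.6,77.5),(-5,2,77),(0,0,77)])):
  for t,x0,s in ts:
    T=np.radians(t);print(n,t,[round(row(n,(x0+a*np.cos(T)-(z-s)*np.sin(T),a*np.sin(T)+(z-s)*np.cos(T))),1) for a,z in((7,0),(8,10),(8,62),(7,95),(-7,95))])
import cv2
im=cv2.imread('pics/wr10.png')[:,:,::-1]
for r in range(206,232,2):print(r,[im[r,c].tolist() for c in(230,240,250,260)])
E
```

```text
wr9 6.8 [np.float64(185.1), np.float64(187.5), np.float64(210.1), np.float64(231.8), np.float64(251.4)]
wr9 15 [np.float64(180.7), np.float64(184.6), np.float64(216.5), np.float64(245.8), np.float64(263.2)]
wr9 21 [np.float64(176.3), np.float64(181.2), np.float64(219.2), np.float64(253.2), np.float64(268.6)]
wr10 -11.1 [np.float64(215.2), np.float64(215.2), np.float64(222.2), np.float64(230.3), np.float64(252.4)]
wr10 -5 [np.float64(209.3), np.float64(210.3), np.float64(223.7), np.float64(237.6), np.float64(259.1)]
wr10 0 [np.float64(204.5), np.float64(206.3), np.float64(224.9), np.float64(243.3), np.float64(263.9)]
206 [[220, 173, 120], [125, 97, 69], [125, 98, 70], [126, 98, 71]]
208 [[211, 163, 112], [187, 149, 109], [188, 150, 109], [190, 152, 111]]
210 [[212, 163, 112], [251, 213, 163], [250, 211, 161], [250, 212, 162]]
212 [[210, 158, 106], [255, 219, 170], [237, 198, 150], [237, 200, 153]]
214 [[201, 143, 91], [247, 207, 159], [150, 118, 98], [148, 130, 114]]
216 [[204, 144, 91], [226, 183, 137], [107, 108, 105], [105, 107, 105]]
218 [[204, 145, 90], [166, 111, 81], [114, 116, 111], [108, 111, 108]]
220 [[201, 144, 89], [125, 57, 47], [133, 116, 105], [130, 126, 117]]
222 [[198, 141, 88], [120, 50, 42], [125, 72, 60], [137, 105, 92]]
224 [[193, 135, 84], [121, 52, 44], [122, 52, 43], [122, 53, 44]]
226 [[176, 115, 73], [120, 51, 39], [123, 55, 44], [118, 44, 35]]
228 [[143, 74, 51], [129, 54, 45], [131, 59, 49], [129, 56, 46]]
230 [[159, 71, 57], [159, 71, 57], [160, 70, 55], [160, 70, 57]]
```

```bash
python3 - <<'E'
from pose import *
for r in(157.5,160,170,182,186.5,193.5,202,208):print(r,F('wr10',279,r,40).round(1)[:2],F('wr10',279,r,8).round(1)[0])
for r in(152.5,153.7,161,172,175.3,180.5):print('wr5',r,F('wr5',282,r,40).round(1)[:2],F('wr5',282,r,8).round(1)[0])
E
```

```text
157.5 [50.2 -7.4] 46.9
160 [47.7 -7.4] 44.1
170 [37.3 -7.4] 32.6
182 [24.5 -7.5] 18.6
186.5 [19.7 -7.5] 13.3
193.5 [12.1 -7.5] 4.9
202 [ 2.7 -7.5] -5.4
208 [-4.1 -7.5] -12.9
wr5 152.5 [21.4 -5.1] 18.6
wr5 153.7 [20.1 -5.1] 17.0
wr5 161 [11.9 -5.1] 8.1
wr5 172 [-0.7 -5.1] -5.6
wr5 175.3 [-4.5 -5.2] -9.8
wr5 180.5 [-10.6  -5.2] -16.5
```

```bash
python3 -m crank '[{"offset":[0.0085,0.0025,0],"spin":0},{"offset":[0.0085,0.0025,-0.015],"spin":0},{"offset":[0.0085,0.0025,-0.03],"spin":0},{"offset":[0.0085,0.0025,-0.04],"spin":0},{"offset":[0.0085,0.0025,-0.048],"spin":0},{"offset":[0.0085,0.0025,-0.055],"spin":0},{"offset":[0.0085,0.0025,-0.06],"spin":0},{"offset":[0.0085,0.0025,-0.06],"spin":0}]' - 15
python3 - <<'E'
from pose import *
s,w=snap('wrist','wr11');np.savez('wr11.npz',he=w['hand_eye'],K=[w['fx'],w['fy'],w['cx'],w['cy']],pos=s['eef_pos'],rot=s['eef_rot'])
im=w['pixels']
for c in(278,232):print(c,[(r,im[r,c-3:c+4].mean(0).round().astype(int).tolist()) for r in range(160,262,2)])
E
```

```text
clock: 16.78
eef_pos: [570.2, 308.6, 83.3]
eef_rot: [3.139, 0.0, -0.203]
wrist_force: [-0.4, -0.4, -1.5]
finger_gap: 65.1
278 [(160, [190, 133, 83]), (162, [190, 133, 82]), (164, [192, 134, 84]), (166, [193, 136, 85]), (168, [195, 137, 85]), (170, [182, 126, 78]), (172, [139, 94, 58]), (174, [157, 120, 85]), (176, [226, 187, 141]), (178, [245, 205, 156]), (180, [246, 206, 158]), (182, [246, 207, 158]), (184, [240, 201, 152]), (186, [214, 175, 130]), (188, [173, 137, 100]), (190, [164, 130, 94]), (192, [164, 130, 94]), (194, [164, 129, 94]), (196, [164, 130, 94]), (198, [164, 130, 94]), (200, [149, 117, 84]), (202, [132, 102, 73]), (204, [121, 92, 67]), (206, [122, 94, 68]), (208, [139, 108, 77]), (210, [170, 134, 97]), (212, [176, 140, 102]), (214, [151, 128, 104]), (216, [108, 109, 105]), (218, [103, 107, 104]), (220, [114, 116, 113]), (222, [148, 133, 122]), (224, [128, 77, 66]), (226, [120, 51, 41]), (228, [128, 55, 44]), (230, [158, 68, 55]), (232, [177, 81, 66]), (234, [187, 88, 73]), (236, [192, 93, 77]), (238, [191, 92, 76]), (240, [182, 91, 77]), (242, [132, 103, 97]), (244, 
[... 695 characters left out ...]
150, 107]), (202, [147, 112, 78]), (204, [129, 99, 70]), (206, [123, 96, 69]), (208, [165, 130, 93]), (210, [241, 201, 153]), (212, [255, 219, 170]), (214, [248, 211, 162]), (216, [200, 163, 120]), (218, [183, 150, 112]), (220, [186, 152, 113]), (222, [190, 152, 115]), (224, [192, 147, 112]), (226, [177, 123, 94]), (228, [149, 83, 63]), (230, [159, 72, 58]), (232, [177, 81, 66]), (234, [186, 88, 73]), (236, [190, 92, 76]), (238, [190, 91, 76]), (240, [187, 87, 71]), (242, [185, 86, 71]), (244, [181, 83, 68]), (246, [176, 80, 66]), (248, [168, 84, 65]), (250, [203, 150, 106]), (252, [222, 175, 125]), (254, [223, 177, 125]), (256, [211, 165, 115]), (258, [174, 129, 85]), (260, [161, 117, 78])]
```

```bash
python3 -m crank '[{"offset":[0,0,0],"spin":0},{"offset":[0,0,0],"spin":0},{"offset":[0,0,0],"spin":0},{"offset":[0,0,0],"spin":0},{"offset":[0,0,-0.008],"spin":0},{"offset":[0,0,-0.016],"spin":0},{"offset":[0,0,-0.02],"spin":0},{"offset":[0,0,-0.02],"spin":0}]' 0.85
python3 - <<'E'
from pose import *
s,w=snap('wrist','wr12');np.savez('wr12.npz',he=w['hand_eye'],K=[w['fx'],w['fy'],w['cx'],w['cy']],pos=s['eef_pos'],rot=s['eef_rot'])
im=w['pixels'];print(s['finger_gap'])
for c in(278,):print(c,[(r,im[r,c-3:c+4].mean(0).round().astype(int).tolist()) for r in range(195,270,2)])
d=w['pixels'].astype(int);m=(d[...,0]-d[...,1]>60)&(abs(d[...,1]-d[...,2])<40)
for r in range(215,270,5):
    xs=np.where(m[r,200:360])[0]+200;print(r,xs[[0,-1]] if len(xs) else '')
E
```

```text
clock: 17.5
eef_pos: [569.7, 308.4, 62.3]
eef_rot: [3.138, 0.002, -0.203]
wrist_force: [-0.2, -0.8, 0.3]
finger_gap: 80.2
80.1922227420061
278 [(195, [159, 126, 91]), (197, [159, 125, 90]), (199, [159, 126, 91]), (201, [159, 126, 91]), (203, [157, 124, 89]), (205, [144, 113, 81]), (207, [127, 98, 70]), (209, [120, 93, 66]), (211, [115, 89, 64]), (213, [122, 94, 68]), (215, [148, 116, 83]), (217, [169, 134, 96]), (219, [171, 136, 98]), (221, [163, 133, 103]), (223, [124, 120, 113]), (225, [114, 117, 114]), (227, [114, 117, 115]), (229, [114, 118, 115]), (231, [114, 117, 114]), (233, [113, 117, 114]), (235, [114, 117, 114]), (237, [114, 118, 114]), (239, [123, 126, 121]), (241, [136, 127, 115]), (243, [139, 95, 82]), (245, [132, 57, 47]), (247, [133, 56, 46]), (249, [132, 55, 46]), (251, [133, 56, 46]), (253, [133, 56, 47]), (255, [133, 56, 46]), (257, [132, 55, 45]), (259, [147, 63, 51]), (261, [189, 85, 68]), (263, [221, 106, 85]), (265, [240, 121, 97]), (267, [250, 132, 107]), (269, [251, 135, 110])]
215 
220 
225 [239 313]
230 [237 314]
235 [235 316]
240 [234 318]
245 [232 319]
250 [231 322]
255 [228 324]
260 [226 326]
265 [225 328]
```

```bash
sed -i 's/def fit(n,obs):/def fit(n,obs,s0=77,sx=3):/; s/(s-77)\/3,x0\/3/(s-s0)\/1.5,x0\/30/; s/\[0,0,77\]/[0,0,s0]/' tf.py; python3 - <<'E'
from tf import *
import cv2
im=cv2.imread('pics/wr12.png')[:,:,::-1];print([(r,im[r,275:282].mean(0).round().astype(int).tolist()) for r in range(269,292,2)])
for e in(279,281,283):print(e,fit('wr12',{(-8,62):242.5,(-7,95):260,(7,95):e},73.3))
print('wr10',fit('wr10',{(-8,62):222,(-7,95):230,(7,95):252.5,(-8,10):214}))
E
```

```text
[(269, [251, 135, 110]), (271, [246, 134, 110]), (273, [195, 121, 108]), (275, [150, 143, 137]), (277, [179, 176, 170]), (279, [194, 191, 184]), (281, [195, 189, 182]), (283, [179, 159, 140]), (285, [169, 135, 98]), (287, [134, 105, 74]), (289, [43, 34, 28]), (291, [20, 21, 19])]
279 (np.float64(-5.4), array([-11.3,  73.7]), array([-0.2, -1. ,  1.2]))
281 (np.float64(-4.7), array([-11.5,  73.3]), array([-0., -0.,  0.]))
283 (np.float64(-4.0), array([-11.7,  72.9]), array([ 0.2,  0.9, -1.1]))
wr10 (np.float64(-10.5), array([ 4.9, 77. ]), array([-0.3,  0.2, -0.1,  0.2]))
```

```bash
python3 - <<'E'
from pose import *
for n,r in(('wr12',215.3),('wr12',221.5),('wr12',285.5),('wr12',288.5),('wr11',209),('wr11',175),('wr11',203),('wr12',205)):print(n,r,F(n,278,r,40).round(1)[:2],F(n,278,r,8).round(1)[0])
for z in(98,103):print('top',z,F('wr12',278,261,z).round(1),F('wr12',278,284,z).round(1))
from tf import *
for t,bx in((0,4.5),(3,5),(5,6),(7,6),(-3,1),(-4,0)):
    T=np.radians(t);s=73.3;x0=bx-s*np.sin(T)-12.2
    print(t,round(x0,1),[round(row('wr12',(x0+a*np.cos(T)-(z-s)*np.sin(T),a*np.sin(T)+(z-s)*np.cos(T))),1) for a,z in((8,62),(7,95),(-7,95))],'obs 242.5 261 283.5')
E
```

```text
wr12 215.3 [19.5 -2.3] 9.8
wr12 221.5 [14.3 -2.3] 3.8
wr12 285.5 [-44.2  -2.3] -62.5
wr12 288.5 [-47.   -2.4] -65.7
wr11 209 [19.3 -2. ] 10.4
wr11 175 [49.4 -2. ] 44.2
wr11 203 [24.7 -2. ] 16.5
wr12 205 [28.1 -2.2] 19.6
top 98 [ 6.7 -1.8 98. ] [-9.7 -1.8 98. ]
top 103 [  9.1  -1.8 103. ] [ -6.9  -1.8 103. ]
0 -7.7 [np.float64(236.7), np.float64(257.4), np.float64(277.8)] obs 242.5 261 283.5
3 -11.0 [np.float64(240.5), np.float64(264.2), np.float64(283.8)] obs 242.5 261 283.5
5 -12.6 [np.float64(242.1), np.float64(267.8), np.float64(286.8)] obs 242.5 261 283.5
7 -15.1 [np.float64(245.1), np.float64(272.7), np.float64(291.1)] obs 242.5 261 283.5
-3 -7.4 [np.float64(236.8), np.float64(254.9), np.float64(275.9)] obs 242.5 261 283.5
-4 -7.1 [np.float64(236.7), np.float64(253.8), np.float64(275.0)] obs 242.5 261 283.5
```

```bash
python3 - <<'E'
from tf import *
for n,o,s in(('wr7',{(-7,95):233,(7,95):253},77),('wr9',{(-8,62):209.5,(-7,95):234,(7,95):252.5},77),('wr10',{(-8,62):222,(-7,95):233,(7,95):252.8,(-8,10):214},77),('wr12',{(-8,62):242.5,(-7,95):264,(7,95):283.7},73.3)):
    print(n,fit(n,o,s)); o.pop((-7,95)); print('   without front edge',fit(n,o,s))
E
```

```text
wr7 (np.float64(5.9), array([ 8.8, 77. ]), array([-0.,  0.]))
   without front edge (np.float64(-24.0), array([ 0., 77.]), array([0.]))
wr9 (np.float64(9.6), array([ 9.7, 77.1]), array([-0.1, -0.3,  0.4]))
   without front edge (np.float64(8.6), array([ 9.8, 77. ]), array([0., 0.]))
wr10 (np.float64(-9.6), array([ 4.1, 77.3]), array([ 0.4, -1.2,  1.1, -0.2]))
   without front edge (np.float64(-10.2), array([ 4.7, 77. ]), array([-0.1,  0.1,  0. ]))
wr12 (np.float64(-0.2), array([-12.2,  73.4]), array([-0.1, -0.2,  0.3]))
   without front edge (np.float64(-0.8), array([-12.1,  73.3]), array([-0., -0.]))
```

```bash
python3 -m crank '[{"offset":[-0.0115,0.0024,0.002],"spin":0},{"offset":[-0.0115,0.0024,0.002],"spin":0},{"offset":[-0.0115,0.0024,0.002],"spin":0},{"offset":[-0.0115,0.0024,0.002],"spin":0},{"offset":[-0.0115,0.0024,0.002],"spin":0},{"offset":[-0.0115,0.0024,0.002],"spin":0},{"offset":[-0.0115,0.0024,0.002],"spin":0},{"offset":[-0.0115,0.0024,0.002],"spin":0}]' 0 45
python3 -m crank '[{"offset":[0,0,0.01],"spin":0},{"offset":[0,0,0.03],"spin":0},{"offset":[0,0,0.06],"spin":0},{"offset":[0,0,0.1],"spin":7},{"offset":[0,0,0.1],"spin":14},{"offset":[0,0,0.1],"spin":21},{"offset":[0,0,0.1],"spin":28},{"offset":[0,0,0.1],"spin":35}]'
python3 - <<'E'
from h import *
print(manip.read_state()['joints'],manip.read_state()['finger_gap'])
E
```

```text
clock: 18.22
eef_pos: [558.9, 311.0, 65.5]
eef_rot: [3.139, 0.001, -0.203]
wrist_force: [-0.4, -0.3, 4.1]
finger_gap: 64.2
clock: 18.88
eef_pos: [558.7, 310.8, 165.9]
eef_rot: [3.139, 0.001, 0.414]
wrist_force: [0.2, -0.6, -0.3]
finger_gap: 64.5
[ 0.45151582  0.50696079  1.24607932 -0.00234967  1.38948377  1.60900283] 64.50897032536955
```

```bash
python3 -m crank '[{"offset":[0,0,0.02],"spin":7},{"offset":[-0.01,0.002,0.02],"spin":14},{"offset":[-0.02,0.004,0.02],"spin":21},{"offset":[-0.028,0.006,0.02],"spin":28},{"offset":[-0.028,0.006,0.02],"spin":35},{"offset":[-0.028,0.006,0.02],"spin":42},{"offset":[-0.028,0.006,0.02],"spin":49},{"offset":[-0.028,0.006,0.02],"spin":56}]'
python3 -m crank '[{"offset":[0,0,0],"spin":7},{"offset":[0,0,0],"spin":14},{"offset":[0,0,0],"spin":21},{"offset":[0,0,0],"spin":28},{"offset":[0,0,0],"spin":35},{"offset":[0,0,0],"spin":42},{"offset":[0,0,0],"spin":49},{"offset":[0,0,0],"spin":56}]'
```

```text
clock: 19.55
eef_pos: [530.5, 316.7, 186.2]
eef_rot: [3.139, 0.001, 1.397]
wrist_force: [0.7, -0.1, -1.0]
finger_gap: 64.3
clock: 20.22
eef_pos: [530.4, 316.5, 186.5]
eef_rot: [3.14, 0.001, 2.381]
wrist_force: [0.2, 0.0, -0.7]
finger_gap: 64.3
```

```bash
python3 -m crank '[{"offset":[0,0,0],"spin":7},{"offset":[0,0,0],"spin":14},{"offset":[0,0,0],"spin":21},{"offset":[0,0,0],"spin":28},{"offset":[0,0,-0.02],"spin":32},{"offset":[0,0,-0.05],"spin":32},{"offset":[0,0,-0.08],"spin":32},{"offset":[0,0,-0.08],"spin":32}]'
python3 - <<'E'
from pose import *
s,w=snap('wrist','wr13');np.savez('wr13.npz',he=w['hand_eye'],K=[w['fx'],w['fy'],w['cx'],w['cy']],pos=s['eef_pos'],rot=s['eef_rot'])
im=w['pixels'];c=279
L=[(r,im[r,c-3:c+4].mean(0).round().astype(int).tolist()) for r in range(180,300,2)];print(L)
for r in range(190,262,6):
    d=im[r,200:360].astype(int);xs=np.where((d[:,0]-d[:,1]>55)&(abs(d[:,1]-d[:,2])<40))[0]+200;print(r,xs[[0,-1]] if len(xs) else '',end=' ')
for r in(180,190,200,210,220,230,260,270,280,290):print(r,F('wr13',279,r,104).round(0)[0],F('wr13',279,r,40).round(0)[0])
E
```

```text
clock: 20.88
eef_pos: [527.9, 315.1, 101.0]
eef_rot: [-3.137, -0.006, 2.939]
wrist_force: [-0.4, -0.8, -1.6]
finger_gap: 64.3
[(180, [23, 21, 22]), (182, [23, 23, 25]), (184, [22, 21, 21]), (186, [24, 26, 25]), (188, [24, 23, 25]), (190, [26, 26, 27]), (192, [34, 33, 33]), (194, [41, 39, 41]), (196, [50, 48, 48]), (198, [126, 123, 119]), (200, [177, 172, 166]), (202, [181, 177, 170]), (204, [171, 166, 159]), (206, [94, 91, 88]), (208, [34, 34, 35]), (210, [62, 63, 62]), (212, [109, 113, 111]), (214, [141, 145, 142]), (216, [144, 149, 145]), (218, [152, 156, 152]), (220, [181, 179, 168]), (222, [189, 162, 144]), (224, [169, 80, 65]), (226, [167, 71, 57]), (228, [167, 71, 56]), (230, [168, 71, 57]), (232, [168, 72, 57]), (234, [177, 75, 60]), (236, [213, 98, 78]), (238, [234, 117, 93]), (240, [236, 123, 98]), (242, [237, 127, 101]), (244, [237, 126, 101]), (246, [236, 125, 101]), (248, [206, 141, 129]), (250, [177, 170, 163]), (252, [189, 185, 179]), (254, [188, 184, 177]), (256, [173, 168, 161]), (258, [174, 152, 131]), (260, [212, 174, 129]), (262, [223, 184, 137]), (264, [224, 184, 138]), (266, [216, 176, 129]), (268, [181, 133, 88]), (270, [174, 119, 73]), (272, [171, 117, 72]), (274, [171, 117, 71]), (276, [171, 116, 70]), (278, [178, 123, 75]), (280, [186, 128, 79]), (282, [185, 128, 79]), (284, [183, 126, 78]), (286, [185, 127, 78]), (288, [185, 128, 79]), (290, [187, 129, 80]), (292, [189, 131, 81]), (294, [193, 134, 83]), (296, [194, 136, 84]), (298, [192, 134, 83])]
190  196  202  208  214 [237 316] 220 [234 319] 226 [232 322] 232 [228 324] 238 [225 329] 244 [225 328] 250 [226 327] 256  180 -70.0 -59.0
190 -63.0 -50.0
200 -56.0 -41.0
210 -49.0 -31.0
220 -41.0 -21.0
230 -33.0 -11.0
260 -9.0 20.0
270 -1.0 31.0
280 7.0 42.0
290 16.0 53.0
```

```bash
python3 -m crank '[{"offset":[0.002,0,-0.015],"spin":0},{"offset":[0.002,0,-0.028],"spin":0},{"offset":[0.004,-0.001,-0.031],"spin":0},{"offset":[0.010,-0.002,-0.031],"spin":0},{"offset":[0.016,-0.0033,-0.031],"spin":0},{"offset":[0.022,-0.0045,-0.031],"spin":0},{"offset":[0.028,-0.0058,-0.032],"spin":0},{"offset":[0.034,-0.007,-0.032],"spin":0}]' - 8
cat > m.py <<'E'
from tf import *
import sys
n=sys.argv[1];s,w=snap('wrist',n);np.savez(n+'.npz',he=w['hand_eye'],K=[w['fx'],w['fy'],w['cx'],w['cy']],pos=s['eef_pos'],rot=s['eef_rot'])
print(np.round(s['eef_pos'],1),np.round(s['wrist_force'],1),round(s['finger_gap'],1))
im=w['pixels'];print([(r,im[r,275:284].mean(0).round().astype(int).tolist()) for r in range(150,300,2)])
for r in range(150,290,8):
    d=im[r,200:360].astype(int);xs=np.where((d[:,0]-d[:,1]>55)&(abs(d[:,1]-d[:,2])<40))[0]+200;print(r,xs[[0,-1]].tolist() if len(xs) else '',end=' ')
E
python3 m.py wr14
```

```text
clock: 21.6
eef_pos: [564.0, 308.6, 73.1]
eef_rot: [-3.14, -0.002, 2.939]
wrist_force: [-0.7, -0.2, -1.5]
finger_gap: 65.3
[564.  308.6  73.1] [-0.7 -0.2 -1.5] 65.3
[(150, [175, 171, 165]), (152, [184, 180, 174]), (154, [184, 181, 174]), (156, [179, 175, 168]), (158, [124, 120, 115]), (160, [43, 41, 41]), (162, [29, 29, 30]), (164, [58, 45, 35]), (166, [123, 95, 68]), (168, [139, 108, 77]), (170, [139, 108, 76]), (172, [145, 113, 80]), (174, [166, 122, 91]), (176, [181, 152, 137]), (178, [179, 182, 177]), (180, [182, 187, 184]), (182, [183, 188, 184]), (184, [183, 188, 184]), (186, [183, 188, 184]), (188, [183, 188, 184]), (190, [183, 188, 184]), (192, [183, 188, 184]), (194, [183, 188, 184]), (196, [183, 188, 184]), (198, [183, 188, 185]), (200, [183, 188, 184]), (202, [183, 189, 185]), (204, [183, 188, 185]), (206, [183, 189, 185]), (208, [191, 194, 188]), (210, [201, 194, 177]), (212, [210, 165, 145]), (214, [207, 100, 80]), (216, [207, 96, 75]), (218, [207, 96, 76]), (220, [207, 96, 76]), (222, [207, 95, 76]), (224, [207, 95, 76]), (226, [207, 95, 76]), (228, [207, 95, 76]), (230
[... 283 characters left out ...]
1, 177, 170]), (256, [158, 149, 139]), (258, [169, 122, 85]), (260, [186, 128, 79]), (262, [188, 130, 80]), (264, [184, 127, 78]), (266, [185, 128, 79]), (268, [187, 129, 80]), (270, [186, 129, 78]), (272, [188, 130, 80]), (274, [190, 132, 82]), (276, [194, 135, 84]), (278, [196, 138, 85]), (280, [194, 136, 84]), (282, [192, 133, 82]), (284, [193, 135, 83]), (286, [193, 135, 83]), (288, [191, 132, 82]), (290, [191, 133, 82]), (292, [191, 133, 82]), (294, [187, 129, 79]), (296, [186, 128, 79]), (298, [188, 131, 81])]
150  158  166  174  182 [239, 314] 190 [237, 316] 198 [235, 319] 206 [233, 320] 214 [231, 323] 222 [229, 324] 230 [227, 326] 238 [225, 330] 246 [225, 328] 254  262  270  278  286
```

```bash
python3 - <<'E'
from tf import *
for s in (74,76.5,79):
    print(fit('wr14',{(-8,10):176.5,(-8,62):211.5,(7,95):257.5},s),fit('wr14',{(-8,10):176.5,(-8,62):211.5,(-7,95):238,(7,95):257.5},s))
print(fit('wr13',{(-8,62):222,(-7,95):238,(7,95):258},76.5))
E
```

```text
(np.float64(17.1), array([ 8.7, 74.4]), array([ 0.4, -1.3,  0.9])) (np.float64(16.0), array([ 9.5, 74.1]), array([ 0.9, -2. ,  1.4, -0.3]))
(np.float64(17.6), array([ 7.2, 76.8]), array([ 0.3, -1.1,  0.7])) (np.float64(16.4), array([ 8.1, 76.5]), array([ 0.9, -1.8,  1.5, -0.5]))
(np.float64(18.2), array([ 5.5, 79.3]), array([ 0.3, -0.9,  0.6])) (np.float64(16.9), array([ 6.6, 78.9]), array([ 0.8, -1.7,  1.6, -0.8]))
(np.float64(-2.4), array([ 2.3, 76.7]), array([-0.1, -0.6,  0.7]))
```

```bash
python3 -m crank '[{"offset":[0.001,0,-0.003],"spin":0},{"offset":[0.002,0,-0.006],"spin":0},{"offset":[0.002,0,-0.008],"spin":0},{"offset":[0.002,0,-0.009],"spin":0},{"offset":[0.002,0,-0.009],"spin":0},{"offset":[0.002,0,-0.009],"spin":0},{"offset":[0.002,0,-0.009],"spin":0},{"offset":[0.002,0,-0.009],"spin":0}]' - 5
python3 -m crank '[{"offset":[0,0,0],"spin":0},{"offset":[0,0,0],"spin":0},{"offset":[0,0,0],"spin":0},{"offset":[-0.003,0,0],"spin":0},{"offset":[-0.006,0.0015,0],"spin":0},{"offset":[-0.006,0.0015,0],"spin":0},{"offset":[-0.006,0.0015,0],"spin":0},{"offset":[-0.006,0.0015,0],"spin":0}]' 0.82
python3 m.py wr15
```

```text
clock: 22.32
eef_pos: [566.6, 308.3, 63.9]
eef_rot: [-3.14, -0.002, 2.938]
wrist_force: [-1.6, 0.1, -0.9]
finger_gap: 65.9
clock: 22.98
eef_pos: [560.6, 309.9, 64.0]
eef_rot: [-3.14, -0.002, 2.939]
wrist_force: [0.2, -0.8, 0.4]
finger_gap: 77.0
[560.6 309.9  64. ] [ 0.2 -0.8  0.4] 77.0
[(150, [38, 36, 37]), (152, [45, 42, 43]), (154, [48, 46, 47]), (156, [110, 108, 103]), (158, [175, 171, 165]), (160, [182, 177, 171]), (162, [183, 178, 172]), (164, [176, 172, 165]), (166, [122, 118, 114]), (168, [41, 40, 41]), (170, [30, 29, 29]), (172, [57, 31, 28]), (174, [120, 84, 73]), (176, [130, 126, 118]), (178, [131, 134, 130]), (180, [156, 160, 156]), (182, [163, 167, 163]), (184, [183, 187, 182]), (186, [189, 194, 189]), (188, [190, 194, 189]), (190, [190, 194, 190]), (192, [190, 194, 189]), (194, [190, 194, 189]), (196, [190, 194, 190]), (198, [190, 194, 190]), (200, [190, 194, 190]), (202, [190, 194, 189]), (204, [190, 194, 189]), (206, [190, 194, 190]), (208, [190, 194, 189]), (210, [190, 194, 190]), (212, [194, 196, 190]), (214, [203, 198, 182]), (216, [211, 178, 157]), (218, [213, 115,
[... 421 characters left out ...]
86, 167, 160]), (258, [189, 184, 178]), (260, [185, 181, 174]), (262, [159, 153, 146]), (264, [158, 119, 91]), (266, [179, 123, 76]), (268, [185, 127, 77]), (270, [184, 127, 78]), (272, [181, 125, 76]), (274, [183, 126, 76]), (276, [184, 127, 77]), (278, [184, 127, 78]), (280, [186, 128, 78]), (282, [189, 131, 80]), (284, [193, 134, 83]), (286, [193, 135, 84]), (288, [191, 133, 82]), (290, [189, 132, 81]), (292, [191, 132, 81]), (294, [190, 132, 81]), (296, [188, 130, 80]), (298, [189, 131, 81])]
150  158  166  174 [241, 312] 182 [238, 314] 190 [237, 316] 198 [235, 318] 206 [233, 320] 214 [232, 321] 222 [230, 323] 230 [228, 324] 238 [227, 325] 246 [225, 327] 254 [226, 326] 262  270  278  286
```

```bash
python3 - <<'E'
from tf import *
for s in (76,78):
    print(fit('wr15',{(-8,10):174.8,(-8,62):216.3,(7,95):264},s),fit('wr15',{(-8,10):174.8,(-8,62):216.3,(-7,95):245.5,(7,95):264},s))
    print(fit('wr14',{(-8,10):176.5,(-8,62):211.5,(7,95):257.5},s))
_,w=snap('wrist');print([w['pixels'][r,275:284].mean(0).round().astype(int).tolist() for r in(172,174,176,214,216,218,262,264)])
E
```

```text
(np.float64(23.1), array([ 3.5, 76.5]), array([ 0.4, -1.5,  1.1])) (np.float64(21.2), array([ 4.8, 76.1]), array([ 1.2, -2.6,  2. , -0.7]))
(np.float64(17.5), array([ 7.5, 76.3]), array([ 0.4, -1.1,  0.8]))
(np.float64(23.7), array([ 2. , 78.4]), array([ 0.3, -1.3,  1. ])) (np.float64(21.6), array([ 3.4, 78. ]), array([ 1.2, -2.5,  2.1, -0.8]))
(np.float64(18.0), array([ 6.2, 78.3]), array([ 0.3, -1. ,  0.7]))
[[62, 31, 28], [124, 86, 74], [130, 126, 118], [203, 198, 181], [211, 177, 156], [214, 114, 94], [164, 158, 151], [162, 124, 98]]
```

```bash
python3 -m crank '[{"offset":[-0.003,0.0006,0],"spin":0},{"offset":[-0.003,0.0006,0],"spin":0},{"offset":[-0.003,0.0006,0],"spin":0},{"offset":[-0.003,0.0006,0],"spin":0},{"offset":[-0.003,0.0006,0],"spin":0},{"offset":[-0.003,0.0006,0],"spin":0},{"offset":[-0.003,0.0006,0],"spin":0},{"offset":[-0.003,0.0006,0],"spin":0}]' 0 50
python3 -m crank '[{"offset":[0,0,0],"spin":0},{"offset":[0,0,0.004],"spin":0},{"offset":[0,0,0.01],"spin":0},{"offset":[0,0,0.02],"spin":0},{"offset":[0,0,0.04],"spin":0},{"offset":[0,0,0.06],"spin":0},{"offset":[0,0,0.09],"spin":0},{"offset":[0,0,0.12],"spin":0}]'
python3 m.py wr16;  python3 - <<'E'
from tf import *
for R in(26,28):
  print(R,fit('wr15',{(-8,36-R):174.8,(-8,36+R):216.3,(7,95):264},77))
E
```

```text
clock: 23.75
eef_pos: [557.6, 310.4, 63.9]
eef_rot: [-3.14, -0.002, 2.938]
wrist_force: [0.7, -0.3, -0.7]
finger_gap: 62.8
clock: 24.42
eef_pos: [557.3, 310.2, 185.8]
eef_rot: [-3.14, -0.003, 2.938]
wrist_force: [0.6, 0.5, -0.2]
finger_gap: 62.7
[557.3 310.2 185.8] [ 0.6  0.5 -0.2] 62.7
[(150, [188, 184, 178]), (152, [167, 162, 157]), (154, [79, 76, 74]), (156, [55, 45, 39]), (158, [122, 95, 68]), (160, [144, 112, 80]), (162, [145, 113, 81]), (164, [155, 122, 88]), (166, [204, 165, 121]), (168, [223, 184, 137]), (170, [224, 185, 138]), (172, [225, 185, 138]), (174, [225, 186, 139]), (176, [225, 186, 139]), (178, [219, 177, 131]), (180, [206, 148, 122]), (182, [205, 194, 182]), (184, [196, 201, 196]), (186, [196, 201, 196]), (188, [196, 201, 197]), (190, [196, 202, 197]), (192, [196, 201, 196]), (194, [196, 201, 197]), (196, [196, 201, 196]), (198, [196, 202, 197]), (200, [196, 201, 196]), (202, [195, 201, 196]), (204, [196, 202, 197]), (206, [196, 201, 197]), (208, [196, 201, 196]), (210, [196, 201, 196]), (212, [196, 202, 197]), (214, [196, 201, 197]), (216, [196, 201, 197]), (218, 
[... 586 characters left out ...]
133, 111, 98]), (270, [183, 128, 84]), (272, [190, 132, 82]), (274, [186, 129, 78]), (276, [187, 130, 80]), (278, [191, 133, 82]), (280, [189, 131, 81]), (282, [186, 129, 80]), (284, [192, 134, 82]), (286, [192, 134, 83]), (288, [187, 130, 79]), (290, [192, 133, 82]), (292, [197, 138, 85]), (294, [196, 137, 84]), (296, [193, 135, 83]), (298, [191, 133, 82])]
150  158  166  174  182 [240, 313] 190 [238, 315] 198 [236, 317] 206 [235, 318] 214 [233, 320] 222 [231, 321] 230 [230, 323] 238 [228, 325] 246 [227, 326] 254 [227, 326] 262 [228, 325] 270  278  286  26 (np.float64(23.4), array([ 2.7, 77.4]), array([ 0.4, -1.4,  1. ]))
28 (np.float64(22.0), array([ 3.5, 77. ]), array([ 0. , -0.1,  0.1]))
```

```bash
python3 - <<'E'
from tf import *
for s in(75,77.5,80):print(fit('wr16',{(-8,8):180.2,(-8,64):222.4,(7,95):269},s))
import scipy
p=np.load('lens.npy')
E
```

```text
(np.float64(20.7), array([ 0.9, 75.3]), array([ 0.2, -0.9,  0.7]))
(np.float64(21.3), array([-0.9, 77.7]), array([ 0.2, -0.7,  0.5]))
(np.float64(21.9), array([-2.8, 80.1]), array([ 0.1, -0.4,  0.3]))
```

```bash
python3 -m crank '[{"offset":[0,-0.005,0.02],"spin":-7},{"offset":[0,-0.015,0.04],"spin":-14},{"offset":[0.002,-0.03,0.055],"spin":-21},{"offset":[0.002,-0.045,0.07],"spin":-28},{"offset":[0.004,-0.06,0.08],"spin":-35},{"offset":[0.004,-0.075,0.09],"spin":-42},{"offset":[0.005,-0.09,0.095],"spin":-49},{"offset":[0.005,-0.105,0.1],"spin":-56}]'
python3 -m crank '[{"offset":[0,-0.015,0],"spin":-7},{"offset":[0,-0.03,0],"spin":-14},{"offset":[0,-0.045,0],"spin":-21},{"offset":[0,-0.06,0],"spin":-28},{"offset":[0,-0.075,0],"spin":-35},{"offset":[0,-0.09,0],"spin":-42},{"offset":[0,-0.105,0],"spin":-49},{"offset":[0,-0.12,0],"spin":-56}]'
python3 -m crank '[{"offset":[0,-0.015,0],"spin":-7},{"offset":[0,-0.03,0],"spin":-14},{"offset":[0,-0.045,0],"spin":-21},{"offset":[0,-0.06,0],"spin":-28},{"offset":[0,-0.075,0],"spin":-35},{"offset":[0,-0.09,0],"spin":-42},{"offset":[0,-0.1,0],"spin":-49},{"offset":[0,-0.11,0],"spin":-56}]'
```

```text
clock: 25.13
eef_pos: [564.3, 205.5, 294.7]
eef_rot: [3.136, 0.005, 1.955]
wrist_force: [-0.5, 0.8, -1.6]
finger_gap: 62.7
clock: 25.8
eef_pos: [564.1, 84.7, 295.7]
eef_rot: [3.135, 0.004, 0.972]
wrist_force: [-0.1, 0.3, -1.3]
finger_gap: 62.6
clock: 26.47
eef_pos: [564.0, -26.1, 296.7]
eef_rot: [3.135, 0.003, -0.012]
wrist_force: [-0.0, 0.0, -1.6]
finger_gap: 62.8
```

```bash
python3 -m crank '[{"offset":[0.003,-0.003,-0.008],"spin":-6},{"offset":[0.006,-0.006,-0.02],"spin":-12},{"offset":[0.010,-0.010,-0.035],"spin":-15.8},{"offset":[0.0139,-0.0131,-0.047],"spin":-15.8},{"offset":[0.0139,-0.0131,-0.055],"spin":-15.8},{"offset":[0.0139,-0.0131,-0.0585],"spin":-15.8},{"offset":[0.0139,-0.0131,-0.0585],"spin":-15.8},{"offset":[0.0139,-0.0131,-0.0585],"spin":-15.8}]'
python3 m.py wr17; python3 - <<'E'
from h import *
print()
for c in('side','top'):
    _,p=snap(c,c+'17');np.savez(c+'17.npz',E=p['extrinsics'],K=[p['fx'],p['fy'],p['cx'],p['cy']])
    for k in('glass','lens','mirror'):print(c,k,[(np.round(x['location']).tolist(),round(x['conf'],2)) for x in manip.search_frame(p,k)[:2]])
    m=manip.masks_of(p,'mirror')
    if m:
        cs,_=cv2.findContours(m[0]['mask'].astype('uint8'),0,1);q=max(cs,key=cv2.contourArea);print(m[0]['conf'],cv2.approxPolyDP(q,1.2,True)[:,0].tolist())
E
```

```text
clock: 27.13
eef_pos: [577.9, -39.0, 238.9]
eef_rot: [3.135, 0.002, -0.287]
wrist_force: [-0.6, 0.4, -0.3]
finger_gap: 63.0
[577.9 -39.  238.9] [-0.6  0.4 -0.3] 63.0
[(150, [193, 135, 84]), (152, [188, 131, 81]), (154, [186, 129, 79]), (156, [184, 128, 78]), (158, [181, 125, 77]), (160, [182, 126, 78]), (162, [184, 128, 79]), (164, [186, 129, 79]), (166, [188, 131, 81]), (168, [192, 134, 84]), (170, [190, 132, 82]), (172, [186, 129, 79]), (174, [186, 128, 80]), (176, [184, 128, 79]), (178, [176, 118, 73]), (180, [149, 95, 75]), (182, [135, 127, 117]), (184, [127, 132, 128]), (186, [127, 131, 128]), (188, [127, 132, 128]), (190, [127, 132, 128]), (192, [127, 132, 128]), (194, [126, 132, 128]), (196, [127, 132, 128]), (198, [127, 131, 128]), (200, [127, 132, 129]), (202, [127, 132, 128]), (204, [127, 132, 128]), (206, [127, 132, 128]), (208, [128, 132, 129]), (210, [127, 132, 128]), (212, [127, 132, 129]), (214, [127, 131, 128]), (216, [127, 131, 128]), (218, [133, 135, 128]), (220, [140, 134, 120]), (222, [147, 109, 94]), (224, [148, 66, 53]), (226, [147, 62, 50]), (228, [147, 62, 50]
[... 647 characters left out ...]
(286, [194, 135, 84]), (288, [203, 143, 90]), (290, [205, 145, 90]), (292, [199, 140, 88]), (294, [198, 139, 87]), (296, [198, 140, 87]), (298, [198, 139, 86])]
150  158  166  174  182 [240, 313] 190 [238, 315] 198 [236, 316] 206 [235, 317] 214 [233, 318] 222 [232, 320] 230 [230, 322] 238 [228, 323] 246 [227, 325] 254 [227, 326] 262 [228, 325] 270  278  286  
side glass [([588.0, -10.0, 240.0], 0.6)]
side lens [([725.0, -59.0, 283.0], 0.96)]
side mirror [([588.0, -16.0, 244.0], 0.58)]
0.76 [[268, 166], [261, 172], [261, 176], [256, 179], [247, 202], [248, 204], [251, 204], [260, 193], [270, 169]]
top glass [([573.0, -30.0, 274.0], 0.57)]
top lens [([725.0, -83.0, 297.0], 0.65)]
top mirror []
```

```bash
python3 - <<'E'
from pf import proj,Rl,box,lens
from ray import *
T,K=cam('wr17');E=np.linalg.inv(T)
p=np.array([706.5,-77.3,264]);R=Rl(np.radians(-16.5),np.radians(20.8))
print('box',[(b.astype(int).tolist(),q.round().astype(int).tolist()) for b,q in zip(box,proj(box@R.T+p,E,K))])
q=proj(lens@R.T+p,E,K);print('rim front',q[:24].min(0).round(),q[:24].max(0).round(),'centre',proj(p[None],E,K).round(1))
print('glass tgt',proj((p+R@[-120,0,0])[None],E,K).round(1))
im=cv2.imread('pics/wr17.png')[:,:,::-1].astype(int)
for r in range(0,110,6):
    d=im[r];g=(abs(d[:,0]-d[:,2])<25);x=np.where(g)[0];dk=np.where(d.max(1)<65)[0]
    print(r,'grey',(x.min(),x.max(),len(x)) if len(x) else '','dark',(dk.min(),dk.max(),len(dk)) if len(dk) else '',d[280].tolist())
E
```

```text
[706.3 -77.  262.8] [-16.8  19.7] [85.9 55.9 35.8] 13.82 post [742.3 -87.9 276.3]
side1 [[1.8, 1.0], [-1.4, -0.8], [0.5, 2.4], [-1.3, 2.3], [-0.1, -1.1], [1.4, -0.0]]
top1 [[0.8, -1.1], [0.2, -0.8], [0.1, 0.2], [-1.3, 0.5]]
wr1 [[0.6, -0.3], [1.7, 0.4], [-1.7, 0.5], [0.9, 1.0], [-0.8, -1.4], [-0.3, -0.1]]
[708.3 -77.8 264.6] [-16.5  21.3] [83.4 50.3 32.3] 6.98 post [744.  -88.3 279.1]
side1 [[1.4, 0.8], [-0.6, -0.6], [0.1, 0.3], [-0.5, 0.6], [0.0, -0.5], [0.4, 0.2]]
top1 [[1.1, -0.2], [-0.5, -0.4], [-0.1, -0.8], [-0.5, 0.0]]
wr1 [[0.9, 0.7], [0.7, 0.7], [-0.8, -0.3], [0.8, -0.2], [-0.4, -0.5], [-0.5, 0.4]]
[708.4 -77.8 264.9] [-16.5  21.5] [83.  48.4 31.9] 4.6 post [744.1 -88.3 279.5]
side1 [[1.3, 1.0], [-0.5, -0.4], [0.2, -0.2], [-0.3, 0.2], [0.0, -0.3], [0.2, 0.4]]
top1 [[1.1, -0.1], [-0.6, -0.3], [-0.2, -0.9], [-0.4, 0.0]]
wr1 [[0.9, 0.7], [0.5, 0.6], [-0.7, -0.4], [0.7, -0.5], [-0.4, -0.3], [-0.5, 0.5]]
box [([20, -43, -28], [351, -26]), ([20, -43, 28], [377, -30]), ([20, 43, -28], [203, -27]), ([20, 43, 28], [179, -30]), ([56, -43, -28], [362, -115]), ([56, -43, 28], [397, -156]
[... 998 characters left out ...]
), 20) [16, 17, 10]
54 grey (np.int64(233), np.int64(321), 89) dark (np.int64(272), np.int64(283), 12) [21, 18, 20]
60 grey (np.int64(234), np.int64(320), 87) dark  [105, 104, 102]
66 grey (np.int64(236), np.int64(319), 84) dark  [107, 107, 104]
72 grey (np.int64(238), np.int64(317), 80) dark  [108, 106, 104]
78 grey (np.int64(241), np.int64(313), 73) dark  [107, 106, 104]
84 grey (np.int64(246), np.int64(559), 82) dark  [110, 109, 108]
90 grey (np.int64(252), np.int64(559), 81) dark  [109, 107, 104]
96 grey (np.int64(263), np.int64(559), 67) dark  [104, 105, 102]
102 grey (np.int64(517), np.int64(559), 43) dark  [181, 126, 77]
108 grey (np.int64(513), np.int64(559), 47) dark  [197, 138, 86]
```

```bash
python3 -m crank '[{"offset":[0,-0.001,-0.002],"spin":0},{"offset":[0,-0.001,-0.002],"spin":0},{"offset":[0,-0.001,-0.002],"spin":0},{"offset":[0,-0.001,-0.002],"spin":0},{"offset":[0,-0.001,-0.002],"spin":0},{"offset":[0,-0.001,-0.002],"spin":0},{"offset":[0,-0.001,-0.002],"spin":0},{"offset":[0,-0.001,-0.002],"spin":0}]'
python3 m.py wr18 >/tmp/o; head -1 /tmp/o; python3 - <<'E'
from tf import *
im=cv2.imread('pics/wr18.png')[:,:,::-1]
print([(r,im[r,275:284].mean(0).round().astype(int).tolist()) for r in (178,180,182,220,222,224,268,270)])
for n in('wr17',):print(fit(n,{(-8,8):180.2,(-8,64):222.2,(7,95):269.5},77.5))
s=manip.read_state();print(s['clock'],np.abs(s['qd']).max(),s['finger_gap'])
print(manip.sign_off())
E
```

```text
clock: 28.35
eef_pos: [577.9, -40.1, 236.2]
eef_rot: [3.135, 0.003, -0.288]
wrist_force: [0.2, -0.5, -1.3]
finger_gap: 62.8
[577.9 -40.1 236.2] [ 0.2 -0.5 -1.3] 62.8
[(178, [176, 119, 74]), (180, [150, 95, 75]), (182, [135, 127, 117]), (220, [140, 135, 120]), (222, [147, 110, 95]), (224, [148, 66, 54]), (268, [190, 182, 172]), (270, [185, 145, 108])]
(np.float64(21.2), array([-0.4, 77.6]), array([ 0.1, -0.3,  0.2]))
28.4 0.0018048649312460156 62.98220827262038
the job is handed in; nothing more can be done
None
```

The mirror is out of the rack and held up in front of the camera lens, right way up and gripped at 50 N. I handed the job in at 28.4 s of the allowed 38 s.

**How it went:** My first pull to tilt the mirror in the grip failed. It slipped out of the fingers and fell into the gap between two of the rack's slots, leaning the wrong way. A second try at pivoting it against the rack's far wall sprang back when I lifted it. I then put the mirror back in its slot and gripped it again. I turned it half round and let it lean against a slot wall at close to the camera's angle. I gripped it there, lifted it, turned it back and carried it to the camera.

**Last checks:**

| Check | Result |
|---|---|
| Mirror tilt, from the wrist picture | 21.2° |
| Camera tilt, from my fits | 19.7–21.5° |
| Camera turn against tool turn | -16.5° both |
| Position in the grip | same in the last two pictures, the arm almost still, finger gap 63 mm |

- **Position error:** The lens position comes from fitting hand-picked points, and the views disagreed by about 2–4 mm. The last wrist view put the lens slightly lower and to one side, so I moved 1 mm sideways and about 2.5 mm down. I estimate the glass is within about 4 mm and 2° of the wanted pose.
- **Other things:** I took no final picture of the rack, the power bank and card case, or the camera stand. The wrist force readings stayed low at every check and I saw no sign of contact with the camera or its stand. That the rest was left in place is therefore not directly confirmed.

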